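# Load the bench test kiln and crank its car in

### The job

Load the little kiln: lift the fireclay cover off the kiln car and set it down flat on the bench, stand every clay test tile from the ware board upright on the car's tray so that the cover fits over them, and put the cover back, sitting flat inside the tray's rim. Then put the loose crank on the square end of the drive shaft, pushed right down, and, holding its handle, wind it clockwise until the car is all the way in the kiln; the crank must not come off the shaft on the way, and stays on it at the end. Leave the jar, the beaker and the pot of tools alone.

Things in the scene. Friction and masses are not known exactly. Their poses are not given: they have to be found in the camera images.
- kiln: bench kiln, fixed, yaw varies: pale brick chamber in a steel case, rails, grey drive box. Origin on the bench under the tray's middle when the car is fully out; its y axis is the way the car runs in. Chamber: x -140 to 140 mm, y 150 to 388 mm, 240 mm high, mouth facing -y. Drive box 90 x 90 mm, 86 mm high, centred at x 175, y -50 mm
- tray (a point): centre of the tray's flat floor on the kiln car (travels with it), 37 mm above the bench; axes as the kiln's. Tray 210 mm (x) by 190 mm (y) outside, rim 7 mm wide and 8 mm high, so the floor inside the rim is 196 x 176 mm. The car starts fully out and cannot be tipped
- cover: loose fireclay cover 0.55 kg: upside-down box 180 mm (x) by 160 mm (y), 90 mm high, walls 6 mm (inside 168 x 148 mm, 84 mm high), open below. Origin: centre of its lower edge plane. On top a lug to grip: 70 mm along its x, 16 mm thick along its y, 32 mm high (its top 122 mm above the origin). Starts on the tray inside the rim
- board: plywood ware board, fixed, 250 mm (x) by 200 mm (y), 6 mm thick; origin at the centre of its underside. The tiles start standing on it
- tile1: loose clay glaze-test tile 0.15 kg, shaped like an upside-down T: foot 60 mm (x) by 48 mm (y) by 14 mm high, with an upright wall 60 mm (x) by 10 mm (y) in its middle, 72 mm high over all. Origin at the centre of its underside. Two to four tiles are present
- tile2: loose clay glaze-test tile 0.15 kg, shaped like an upside-down T: foot 60 mm (x) by 48 mm (y) by 14 mm high, with an upright wall 60 mm (x) by 10 mm (y) in its middle, 72 mm high over all. Origin at the centre of its underside. Two to four tiles are present
- tile3: loose clay glaze-test tile 0.15 kg, shaped like an upside-down T: foot 60 mm (x) by 48 mm (y) by 14 mm high, with an upright wall 60 mm (x) by 10 mm (y) in its middle, 72 mm high over all. Origin at the centre of its underside. Two to four tiles are present
- tile4: loose clay glaze-test tile 0.15 kg, shaped like an upside-down T: foot 60 mm (x) by 48 mm (y) by 14 mm high, with an upright wall 60 mm (x) by 10 mm (y) in its middle, 72 mm high over all. Origin at the centre of its underside. Two to four tiles are present
- crank: loose steel crank, 0.45 kg: square hub 40 x 40 mm, 50 mm high, with a 22.4 mm square socket 36 mm deep in its underside; flat arm along its +x, flush with the hub's top; upright wooden handle 26 mm thick that spins freely about itself, 70 mm along +x, from 52 to 112 mm above the origin. Origin: centre of the hub's underside. Starts standing on its hub on the bench
- shaft_end (a point): centre of the top of the round collar (52 mm across) at the foot of the square shaft end, 95 mm above the bench; z up, turns with the shaft. On it stands the 20 mm square end, 34 mm high, sides along this frame's x and y, its top 12 mm tapering to 11 mm. A crank fully on rests its hub on the collar; it fits in any quarter turn, with about 7 degrees of play either way
- drive (a joint): angle of the drive shaft, rad: starts at 0 (car fully out), grows clockwise seen from above; 25.13 rad (four full turns) is the stop with the car fully in. Each turn moves the car 62 mm towards the kiln's +y. It takes about 0.2 N m and stays where it is left
- jar: bystander: glass jar with a steel lid, 76 mm across, 120 mm high, origin under its centre
- beaker: bystander: terracotta beaker, 72 mm across, 90 mm high, origin under its centre
- toolpot: bystander: white pot 88 mm across, 100 mm high, with wooden tools in it up to about 190 mm, origin under its centre
Mind the look-alikes: they are no part of the job. What is meant by the crank is not pink, and is the smaller of those in its own colour.

How it is judged:
By the outcome, as a careful person would: the job done as asked, in the order asked, and still so for the second after the job is handed in, with the robot touching nothing.
Of tile1, tile2, tile3, tile4 only 2 to 4 are there at a start; the rules pass over those that are not, and their reading is None.
At some moment in a run one of tile1, tile2, tile3, tile4 may be knocked a few centimetres aside while the robot is not near it.
It also fails if it takes over 210 s, if anything falls off the work surface, if the arm or the gripper's body presses on something with over 40 N, if the wrist force passes 120 N, or if a joint passes its speed limit or range.

### The arm

A 6-joint arm with a two-finger parallel gripper is mounted at the origin on the work surface. World frame = base frame: x ahead of the robot, y to its left, z up, the work surface at z = 0. Lengths are in mm, angles in rad, forces in N, time in s.
With the tool pointing down it reaches from about 325 to 1000 mm from the base axis. Payload 5.1 kg.
Tool frame: the origin (TCP) lies at the very end of the fingers, on their centre line; the grasp point (between the pads) lies 19 mm behind it; z points along the fingers, x is the direction in which the jaws open and shut, and the axes are right-handed (so a half turn about z gives the same grasp; the last joint's range is limited). The gripper opens to 85 mm and grips with 20 to 120 N. Pads are 22 mm wide; open, the fingers measure 114 mm over their backs; the gripper's body (76 mm by 85 mm) begins 54 mm behind the grasp point. The pads swing forward as they close: fully open they stand 13 mm farther back than shut.
Start: joints at [-1.411, 0.124, 1.65, -0, 1.367, -0.083], TCP at [156.242, -630.931, 231.322] pointing down, gripper open.
Joint ranges: [-2.61, 2.61], [-1.02, 2.33], [0.03, 2.71], [-1.35, 4.49], [0.32, 2.68], [-2.91, 2.91]. Speed limits (rad/s): [2.57, 2.57, 3.14, 3.14, 3.14, 3.14].

### API

Orientations are given as a unit quaternion [w, x, y, z].
In Python, from workcell import sense, camera, camera_info, close_job gives the robot as it stands.
- The arm moves only by the shell command python3 -m inch 'ROWS' [FORCE]. ROWS is JSON, one flat list of numbers, 7 for each row, row after row: the closure, from -1 (fully open) to 1 (shut), so that 0 is half open, then the shift along the tool's x, y, z in mm, then the turn, a rotation vector about the tool's x, y, z in rad. In form: [gripper, x, y, z, rx, ry, rz, gripper, x, y, z, rx, ry, rz, ...]. A call has 1 to 12 rows; each row shifts and turns the commanded pose from where the row before left it, along the tool's axes as they then stand; what a row does not reach is not made up. A row lasts 1/8 s, in which the tool goes at most 62.5 mm and 10.7 degrees, less where a joint would pass 70% of its speed; a pose out of reach is approached as far as the arm can. A call with a gripper value outside its range is refused whole. The fingers move at their own pace and stop on an object; FORCE is the grip in N (left out, the last holds). Time passes only in rows, so rows that do not move let the fingers close. It gives the time, the measured TCP pose, the force and the opening at its end, in the units of the state.
- sense(): the state, without advancing time (a new reading comes with each control period).
- camera(name): name is "scene" or "top" or "wrist"; returns the picture (400x640x3 uint8, red, green, blue); there is no depth.
- camera_info(name): a dict with "vfov" (degrees; the focal length in pixels is half the picture's height over the tangent of half this angle, whatever the lens; pixels are square), "cx", "cy" (the principal point, pixels), "rvec" (rotation vector, rad) and "tvec" (3), from world to camera coordinates, as OpenCV has them; the wrist camera has in their place "tool_from_camera" (4x4, takes a point from camera to tool coordinates, whose origin is the TCP and whose axes are the tool frame's). Camera axes: x right, y down, z forward; pixel columns grow to the right and rows downward; lengths in mm; the calibration is good to about 2 mm. A picture is of the moment at which its call begins: read the wrist's pose just before it. camera_info takes no time and is no camera call.
- close_job(): hands the job in, once; it reports no verdict.
The state is a dict: "clock": time; "qpos": joint angles; "joint_velocities": joint speeds; "joint_torque": joint torques, N m; "position": TCP position; "tool_rot": TCP orientation; "wrist_force": force on the tool from outside, world axes, zero at the start; "moment": the same for the moment, N m; "grip_width": opening from 0.0 (shut) to 1.0 (fully open).
Only numpy, scipy, OpenCV 4.12 (cv2) and the standard library are available. Lean on these libraries where they do the work, as an engineer would, in place of code of your own. Each camera call takes 0.05 s, during which the arm holds its last target.

## Working session

There is one attempt and no reset: what is moved stays moved. The work goes in short steps, Python scripts to look and compute and a shell command to move; the robot and the scene stay as the last step left them, time stands still between calls to the robot, and variables do not carry over. Pictures are saved under pics/ and viewed, and the job is handed in when it is done.

```bash
ls; mkdir -p pics; cat > h.py <<'E'
import numpy as np, cv2
from workcell import sense, camera, camera_info, close_job
def snap(n,f):
    im=camera(n); cv2.imwrite('pics/'+f,cv2.cvtColor(im,cv2.COLOR_RGB2BGR)); return im
E
python3 - <<'E'
from h import *
print(sense())
for n in ['scene','top','wrist']:
    print(camera_info(n)); snap(n,n+'0.png')
E
```

```text
pics
{'clock': 0.0, 'qpos': array([-1.41058638e+00,  1.24527025e-01,  1.65166951e+00, -3.09183297e-05,
        1.36749165e+00, -8.26344481e-02]), 'joint_velocities': array([ 7.81035274e-04, -7.47362828e-04,  6.64288022e-04, -2.05082870e-05,
        1.72386256e-03,  9.79630423e-04]), 'joint_torque': array([-2.43978779e-03, -4.23617291e+01, -3.65452194e+01, -6.64516847e-05,
        6.95624753e-03,  3.44509760e-05]), 'position': array([ 156.14667249, -630.34054168,  230.04148574]), 'tool_rot': array([-7.00482798e-04,  7.87549764e-01, -6.16250170e-01, -7.79334142e-04]), 'wrist_force': array([-0.35765115,  0.35742851,  1.3066693 ]), 'moment': array([0.04723467, 0.0363272 , 0.03154867]), 'grip_width': 1.0005665958523637}
{'vfov': 53.32935631983435, 'cx': 325.144383036708, 'cy': 192.7330766210767, 'rvec': array([ 2.11098287,  1.59448164, -0.47546537]), 'tvec': array([ -91.2928937 , -416.42023312, 1268.66574871])}
{'vfov': 56.82478637363479, 'cx': 319.9454495602802, 'cy': 200.43727710451685, 'rvec': array([ 2.1444634 , -2.08519922,  0.21032539]), 'tvec': array([-76.26509252, 557.91724297, 898.94111748])}
{'vfov': 66.72902390736678, 'cx': 314.06573868430087, 'cy': 199.94829525699723, 'tool_from_camera': array([[ 9.99999804e-01, -3.09962365e-04,  5.44555614e-04,
        -5.30331560e-01],
       [ 1.30105661e-04,  9.52849442e-01,  3.03443444e-01,
        -7.77787344e+01],
       [-6.12935561e-04, -3.03443314e-01,  9.52849295e-01,
        -1.43214118e+02],
       [ 0.00000000e+00,  0.00000000e+00,  0.00000000e+00,
         1.00000000e+00]])}
```

View pics/scene0.png

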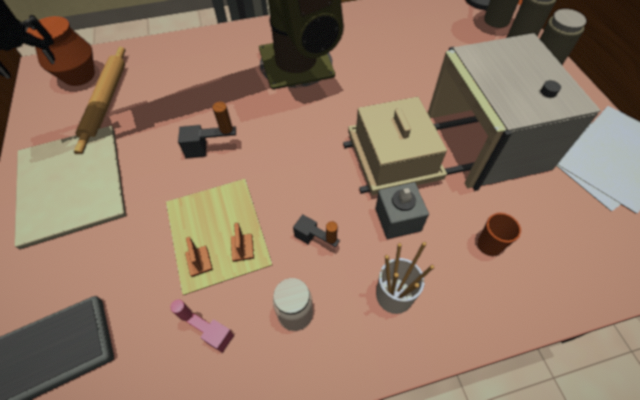

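View pics/top0.png

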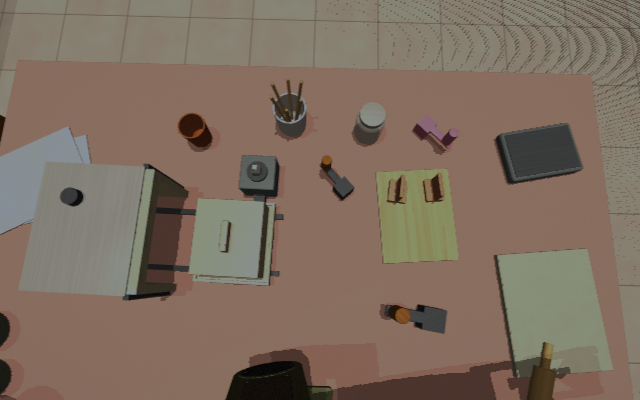

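View pics/wrist0.png

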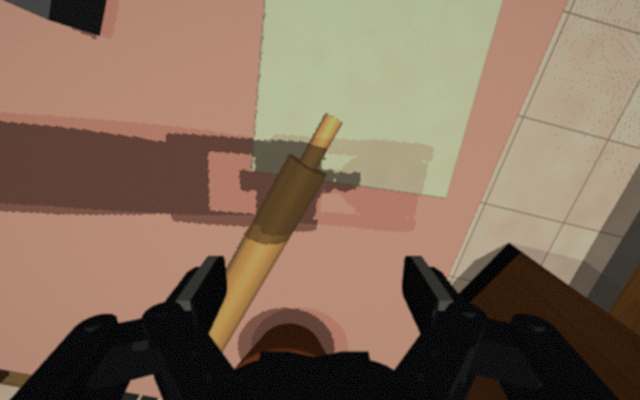

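```bash
cat >> h.py <<'E'
from scipy.spatial.transform import Rotation as R
def cam(n,st=None):
    i=camera_info(n); f=200/np.tan(np.radians(i['vfov'])/2)
    K=np.array([[f,0,i['cx']],[0,f,i['cy']],[0,0,1]])
    if n=='wrist':
        st=st or sense(); T=np.eye(4); T[:3,:3]=R.from_quat(np.roll(st['tool_rot'],-1)).as_matrix(); T[:3,3]=st['position']
        M=np.linalg.inv(T@i['tool_from_camera'])
    else:
        M=np.eye(4); M[:3,:3]=cv2.Rodrigues(i['rvec'])[0]; M[:3,3]=i['tvec']
    return K,M
def back(c,u,v,z):
    K,M=c; d=M[:3,:3].T@np.linalg.inv(K)@[u,v,1]; o=-M[:3,:3].T@M[:3,3]
    return o+d*(z-o[2])/d[2]
def proj(c,p):
    K,M=c; q=(np.atleast_2d(p)@M[:3,:3].T+M[:3,3])@K.T; return q[:,:2]/q[:,2:]
def crop(f,x,y,w,h,s,o):
    im=cv2.imread('pics/'+f)[y:y+h,x:x+w]; im=cv2.resize(im,None,fx=s,fy=s,interpolation=cv2.INTER_CUBIC)
    st=20
    for k in range((x//st+1)*st,x+w,st): cv2.line(im,((k-x)*s,0),((k-x)*s,6),(255,255,255),1); cv2.putText(im,str(k),((k-x)*s,16),0,.35,(255,255,255),1)
    for k in range((y//st+1)*st,y+h,st): cv2.line(im,(0,(k-y)*s),(6,(k-y)*s),(255,255,255),1); cv2.putText(im,str(k),(8,(k-y)*s+4),0,.35,(255,255,255),1)
    cv2.imwrite('pics/'+o,im)
E
python3 - <<'E'
from h import *
crop('top0.png',140,140,160,150,5,'c1.png'); crop('top0.png',310,110,160,120,5,'c2.png')
crop('scene0.png',340,90,160,150,4,'c3.png'); crop('scene0.png',160,170,190,120,4,'c4.png')
E
```

```text
(no output)
```

View pics/c1.png

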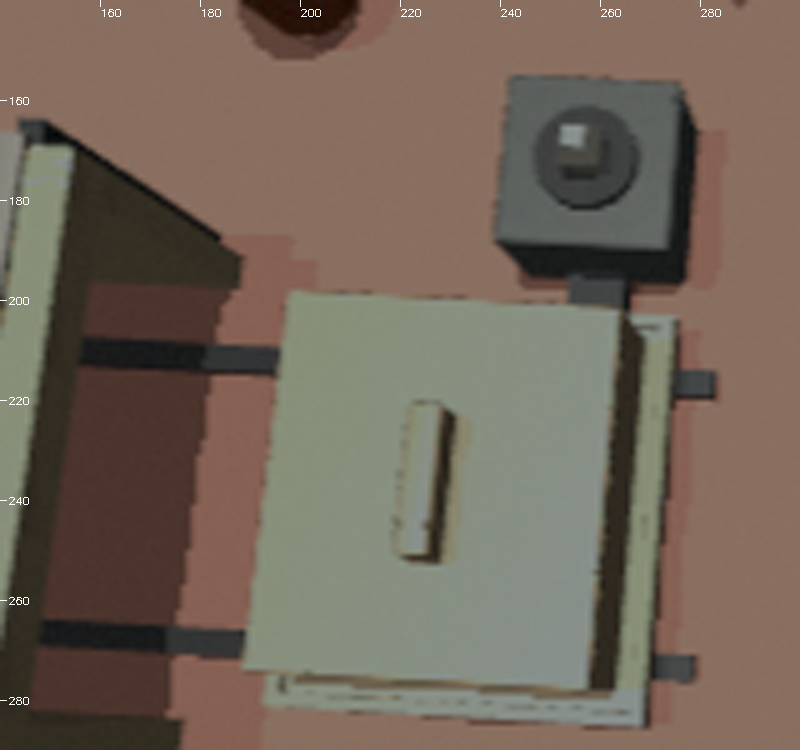

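View pics/c2.png

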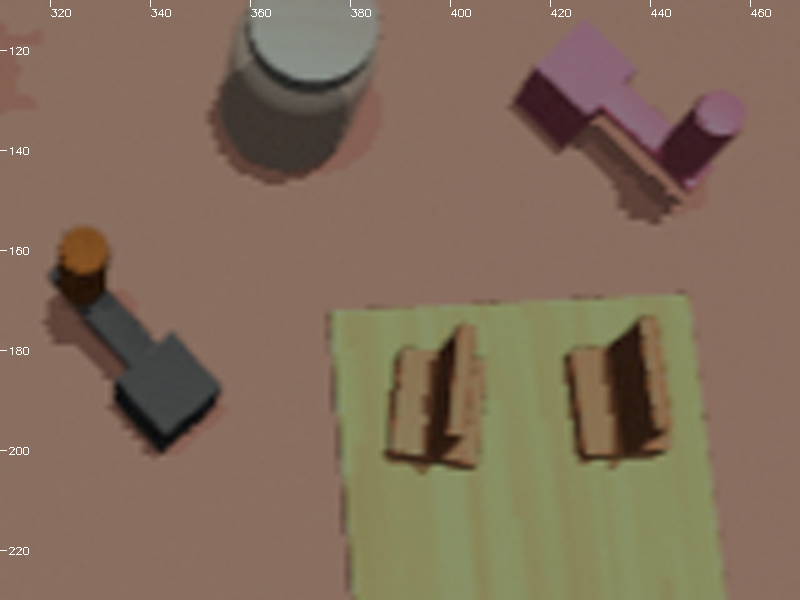

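View pics/c3.png

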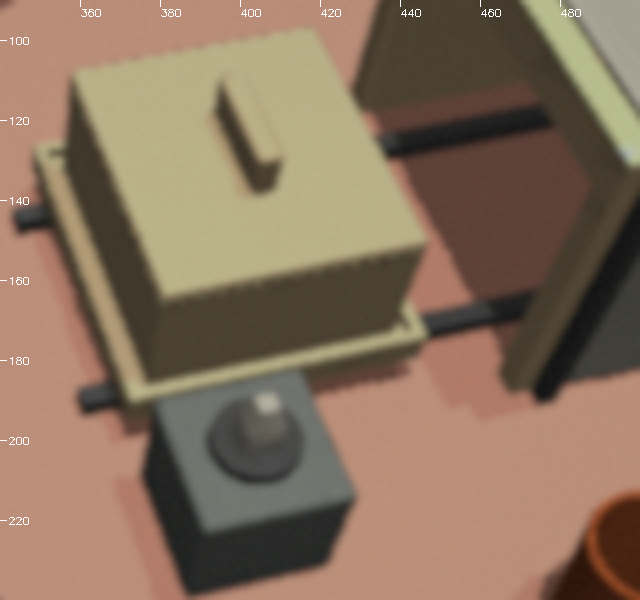

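View pics/c4.png

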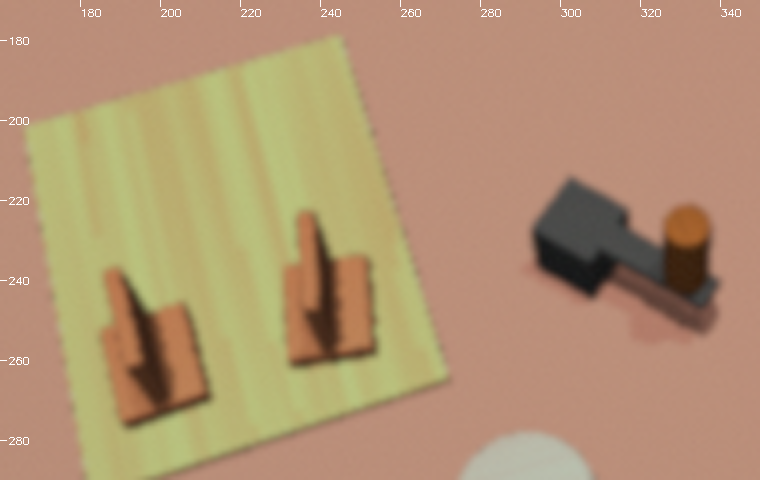

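```bash
cat > fit.py <<'E'
from h import *
from scipy.optimize import least_squares
T=cam('top');S=cam('scene')
def fit(name,pts,x0):
    L=np.array([p[1] for p in pts],float)
    def res(q):
        c,s=np.cos(q[2]),np.sin(q[2]); W=L.copy(); W[:,0]=q[0]+c*L[:,0]-s*L[:,1]; W[:,1]=q[1]+s*L[:,0]+c*L[:,1]
        return np.concatenate([(proj(p[0],w)[0]-p[2]) for p,w in zip(pts,W)])
    r=least_squares(res,x0,x_scale=[100,100,1],loss='soft_l1'); print(name,r.x.round(3)); print(res(r.x).reshape(-1,2).round(1).tolist()); return r.x
if __name__=='__main__':
    for n,u,v,z in [('tray',235,242,45),('box',257,172,86),('tileA',401,186,78),('tileB',440,184,78),('hub',342,184,50),('handle',325,160,112),('wall lug',222,235,159),('jar',371,117,120),('pot',291,105,100),('beaker',193,127,90),('boardNW',376,172,6),('board',418,216,6)]:
        print(n,back(T,u,v,z).round(0))
    k0=back(T,235,242,45)
    yaw=np.arctan2(*(back(T,257,172,86)-k0)[1::-1])-np.arctan2(-50,175)
    fit('kiln',[(T,(130,-95,86),(275.5,156.5)),(T,(220,-95,86),(275.5,156.5))][:0]+[
      (T,(220,-5,86),(241.5,155)),(T,(220,-95,86),(275.5,156.5)),(T,(130,-95,86),(273,189.5)),(T,(130,-5,86),(238.5,188)),
      (T,(105,-95,45),(275,203.5)),(T,(-105,-95,45),(268,285)),
      (S,(105,-95,45),(373,189)),(S,(130,-5,86),(418-0,0)),][:6]+[(S,(220,-5,86),(427.5,213)),(S,(220,-95,86),(391,223)),(S,(105,-95,45),(371,190)),(S,(-105,-95,45),(349,127))],[k0[0],k0[1],yaw])
    fit('cover',[(T,(90,80,127),(197.5,198.5)),(T,(90,-80,127),(263.5,202)),(T,(-90,-80,127),(257.5,278)),(T,(-90,80,127),(188.5,274)),
      (S,(90,80,127),(445,151)),(S,(90,-80,127),(380,164.5)),(S,(-90,-80,127),(358,108)),(S,(-90,80,127),(416,97.5))],[k0[0],k0[1],yaw])
    tx=back(T,401,186,78)
    fit('tileA',[(T,(-30,5,78),(401.5,175)),(T,(-30,-5,78),(405,175.3)),(T,(30,5,78),(397.5,197)),(T,(30,24,6),(387,203)),(T,(-30,24,20),(390,179)),
       (S,(-30,5,78),(233.5,222.5)),(S,(-30,-5,78),(239,222.5)),(S,(30,24,6),(251.5,258)),(S,(30,-24,6),(230,261))][:0] or
       [(T,(-30,0,78),(403,174.8)),(T,(30,0,78),(399.5,197.5)),(T,(30,-24,20),(387.5,201)),(T,(-30,-24,20),(390,179))],[tx[0],tx[1],0])
E
python3 fit.py
```

```text
tray [448. 153.  45.]
box [623. 101.  86.]
tileA [ 599. -266.   78.]
tileB [ 607. -365.   78.]
hub [ 607. -117.   50.]
handle [651. -71. 112.]
wall lug [453. 158. 159.]
jar [ 765. -184.  120.]
pot [802.  21. 100.]
beaker [738. 274.  90.]
boardNW [ 655. -213.    6.]
board [ 535. -326.    6.]
kiln [ 4.50034e+02  1.54446e+02 -2.90000e-02]
[[0.3, -1.0], [1.3, -0.6], [0.9, 0.5], [-0.2, 0.0], [0.0, -0.6], [0.2, 0.3], [2.7, 0.2], [-0.1, -0.9], [1.6, -0.7], [-0.6, -1.5]]
cover [ 4.52630e+02  1.52921e+02 -2.80000e-02]
[[0.6, -1.2], [1.3, -1.0], [0.6, -0.1], [0.1, -0.0], [1.9, -1.5], [0.3, -1.1], [-0.9, -1.0], [1.9, -1.9]]
tileA [ 598.237 -267.663    3.002]
[[0.2, 0.1], [0.8, 0.1], [-0.7, -0.4], [-0.3, 0.2]]
```

```bash
cat > to.py <<'E'
import sys
from h import *
# usage: to.py x y z yaw(rad of tool x axis in world)
x,y,z,yaw=map(float,sys.argv[1:5])
s=sense(); Rm=R.from_quat(np.roll(s['tool_rot'],-1)).as_matrix()
d=Rm.T@(np.array([x,y,z])-s['position'])
tx=np.array([np.cos(yaw),np.sin(yaw),0]); tz=np.array([0,0,-1.]); G=np.column_stack([tx,np.cross(tz,tx),tz])
rv=R.from_matrix(Rm.T@G).as_rotvec()
print('t',round(float(s['clock']),2),'pos',s['position'].round(1),'yaw',round(float(np.arctan2(Rm[1,0],Rm[0,0])),3),'tilt',rv[:2].round(3),'F',s['wrist_force'].round(1),'grip',round(float(s['grip_width']),3))
print('shift now-axes',d.round(1),'rotz',rv[2].round(3),'| shift in goal-axes',(G.T@(np.array([x,y,z])-s['position'])).round(1), 'dist',np.linalg.norm(d).round(0))
E
python3 to.py 453 153 240 -1.6
```

```text
t 0.15 pos [ 156.2 -630.5  230.3] yaw -1.328 tilt [0.    0.002] F [ 0.  -0.5 -0.4] grip 0.998
shift now-axes [-689.2 -476.5   -8.5] rotz 0.272 | shift in goal-axes [-791.8 -273.8   -9.7] dist 838.0
```

```bash
python3 -m inch '[-1,0,0,-10,0,0,0.136, -1,0,0,-10,0,0,0.136, -1,-49.5,-17,0,0,0,0, -1,-49.5,-17,0,0,0,0, -1,-49.5,-17,0,0,0,0, -1,-49.5,-17,0,0,0,0, -1,-49.5,-17,0,0,0,0, -1,-49.5,-17,0,0,0,0, -1,-49.5,-17,0,0,0,0, -1,-49.5,-17,0,0,0,0, -1,-49.5,-17,0,0,0,0, -1,-49.5,-17,0,0,0,0]'; python3 to.py 453 153 240 -1.6
```

```text
clock: 1.65
position: [340.7, -139.4, 251.2]
tool_rot: [0.0, -0.697, 0.718, -0.0]
wrist_force: [0.4, -0.8, 0.4]
grip_width: 0.997
t 1.65 pos [ 340.7 -139.4  251.2] yaw -1.601 tilt [-0.001 -0.   ] F [ 0.4 -0.8  0.4] grip 0.997
shift now-axes [-295.7 -103.5   11.2] rotz -0.001 | shift in goal-axes [-295.6 -103.7   11.2] dist 313.0
```

```bash
python3 -m inch '[-1,-48,-20,0,0,0,0, -1,-48,-20,0,0,0,0, -1,-48,-20,0,0,0,0, -1,-48,-20,0,0,0,0, -1,-48,-12,0,0,0,0, -1,-48,-12,0,0,0,0, -1,0,0,0,0,0,0]'; python3 to.py 453 153 240 -1.6; python3 -c "
from h import *
snap('wrist','w1.png')"
```

```text
clock: 2.52
position: [452.9, 146.2, 250.8]
tool_rot: [-0.0, -0.698, 0.716, 0.001]
wrist_force: [0.7, -0.9, 0.3]
grip_width: 1.001
t 2.52 pos [452.9 146.2 250.8] yaw -1.595 tilt [0.001 0.   ] F [ 0.7 -0.9  0.3] grip 1.001
shift now-axes [-6.8  0.  10.8] rotz 0.005 | shift in goal-axes [-6.8  0.1 10.8] dist 13.0
```

View pics/w1.png

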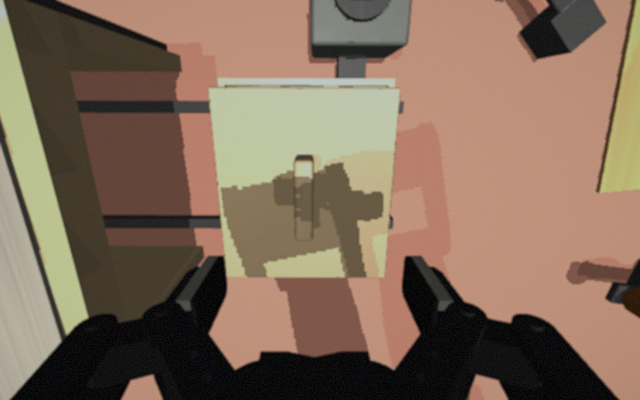

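```bash
python3 - <<'E'
from fit import *
W=cam('wrist')
fit('cover',[(W,(90,80,127),(209,88)),(W,(90,-80,127),(398.5,88)),(W,(-90,-80,127),(386,277)),(W,(-90,80,127),(227,277.5))],[453,153,-.03])
crop('w1.png',200,60,210,230,3,'w1c.png')
E
```

```text
cover [ 4.52743e+02  1.52929e+02 -2.50000e-02]
[[-1.6, -0.3], [2.9, -0.6], [0.0, 1.1], [-0.1, 0.9]]
```

View pics/w1c.png

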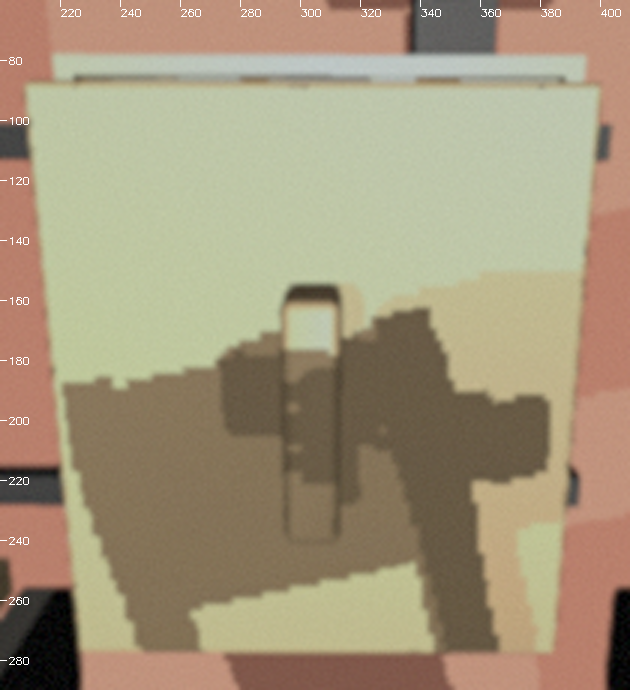

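```bash
python3 -m inch '[-1,-7,0,36,0,0,0.003, -1,0,0,36,0,0,0, -1,0,0,30,0,0,0, -1,0,0,14,0,0,0, -1,0,0,0,0,0,0, 1,0,0,0,0,0,0, 1,0,0,0,0,0,0, 1,0,0,0,0,0,0, 1,0,0,0,0,0,0, 1,0,0,0,0,0,0]' 80; python3 to.py 453 153 135 -1.597
```

```text
clock: 3.82
position: [453.8, 151.2, 136.4]
tool_rot: [0.001, -0.696, 0.718, -0.0]
wrist_force: [-0.8, 1.4, 4.5]
grip_width: 0.168
t 3.83 pos [453.8 151.2 136.4] yaw -1.603 tilt [-0.002  0.001] F [-0.8  1.4  4.5] grip 0.168
shift now-axes [-1.8  0.9  1.4] rotz -0.006 | shift in goal-axes [-1.8  0.9  1.4] dist 2.0
```

```bash
python3 -m inch '[1,0,0,-15,0,0,0, 1,0,0,-30,0,0,0, 1,0,0,-40,0,0,0, 1,10,0,-10,0,0,0, 1,35,0,0,0,0,0, 1,45,0,0,0,0,0, 1,45,0,0,0,0,0, 1,45,0,0,0,0,0, 1,40,0,0,0,0,0, 1,10,0,0,0,0,0,1,0,0,0,0,0,0]'; python3 to.py 460 -76 101 -1.597;  python3 -c "
from h import *
snap('scene','s2.png')"
```

```text
clock: 5.2
position: [444.9, -79.5, 228.9]
tool_rot: [-0.001, -0.695, 0.719, 0.001]
wrist_force: [-0.2, 0.4, -5.0]
grip_width: 0.169
t 5.2 pos [444.9 -79.5 228.9] yaw -1.605 tilt [0.003 0.001] F [-0.2  0.4 -5. ] grip 0.169
shift now-axes [ -3.9 -15.3 127.9] rotz -0.008 | shift in goal-axes [ -3.9 -15.  127.9] dist 129.0
```

View pics/s2.png

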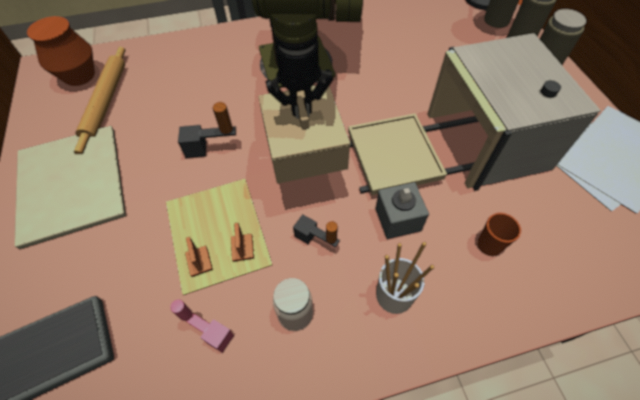

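```bash
python3 -m inch '[1,-2,-6,30,0,0,-0.008, 1,0,0,40,0,0,0, 1,0,0,35,0,0,0, 1,0,0,15,0,0,0, 1,0,0,5,0,0,0, 1,0,0,2,0,0,0,1,0,0,0,0,0,0]'; python3 to.py 450 -76 100 -1.597
```

```text
clock: 6.12
position: [452.8, -77.6, 104.7]
tool_rot: [0.001, -0.699, 0.716, -0.001]
wrist_force: [1.1, 0.6, -4.9]
grip_width: 0.167
t 6.12 pos [452.8 -77.6 104.7] yaw -1.595 tilt [-0.002 -0.001] F [ 1.1  0.6 -4.9] grip 0.167
shift now-axes [-1.5  2.9  4.7] rotz 0.002 | shift in goal-axes [-1.5  2.9  4.7] dist 6.0
```

```bash
python3 -m inch '[1,0,0,2,0,0,0, 1,0,0,2,0,0,0, 1,0,0,0,0,0,0]'; python3 to.py 450 -76 100 -1.597
```

```text
clock: 6.5
position: [452.0, -77.4, 99.5]
tool_rot: [0.0, -0.698, 0.716, -0.0]
wrist_force: [0.7, -1.1, -3.8]
grip_width: 0.165
t 6.5 pos [452.  -77.4  99.5] yaw -1.595 tilt [-0. -0.] F [ 0.7 -1.1 -3.8] grip 0.165
shift now-axes [-1.4  2.  -0.5] rotz 0.002 | shift in goal-axes [-1.4  2.  -0.5] dist 3.0
```

```bash
python3 -m inch '[1,0,0,1,0,0,0, 1,0,0,1,0,0,0, 1,0,0,0,0,0,0]'; python3 to.py 450 -76 100 -1.597
```

```text
clock: 6.88
position: [452.4, -77.5, 99.4]
tool_rot: [0.0, -0.699, 0.716, -0.0]
wrist_force: [-6.8, 1.2, 8.2]
grip_width: 0.166
t 6.88 pos [452.4 -77.5  99.4] yaw -1.595 tilt [-0. -0.] F [-6.8  1.2  8.2] grip 0.166
shift now-axes [-1.5  2.4 -0.6] rotz 0.002 | shift in goal-axes [-1.5  2.4 -0.6] dist 3.0
```

```bash
python3 -m inch '[-1,0,0,0,0,0,0, -1,0,0,0,0,0,0, -1,0,0,0,0,0,0, -1,0,0,-40,0,0,0, -1,0,0,-40,0,0,0, -1,40,-15,-40,0,0,0, -1,50,-25,-20,0,0,0, -1,50,-25,0,0,0,0, -1,50,-25,0,0,0,0, -1,20,-10,0,0,0,0,-1,0,0,0,0,0,0]'; python3 to.py 560 -310 250 -1.597;python3 -c "
from h import *
snap('wrist','w2.png');snap('top','t2.png')"
```

```text
clock: 8.25
position: [546.9, -290.9, 236.5]
tool_rot: [-0.0, -0.698, 0.716, 0.001]
wrist_force: [-0.2, 0.2, 0.3]
grip_width: 1.003
t 8.25 pos [ 546.9 -290.9  236.5] yaw -1.597 tilt [0.001 0.001] F [-0.2  0.2  0.3] grip 1.003
shift now-axes [ 18.7 -13.6 -13.5] rotz 0.0 | shift in goal-axes [ 18.7 -13.6 -13.5] dist 27.0
```

View pics/w2.png

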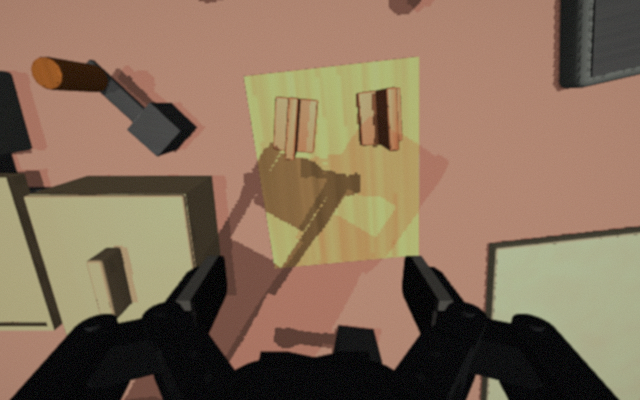

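View pics/t2.png

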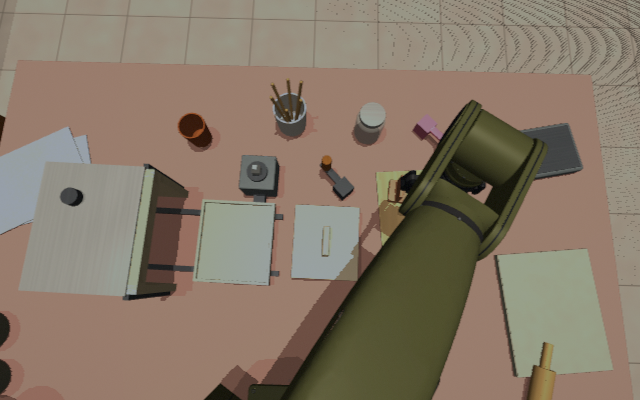

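```bash
python3 -c "
from h import *
crop('w2.png',260,75,160,95,5,'w2c.png')"
```

```text
(no output)
```

View pics/w2c.png

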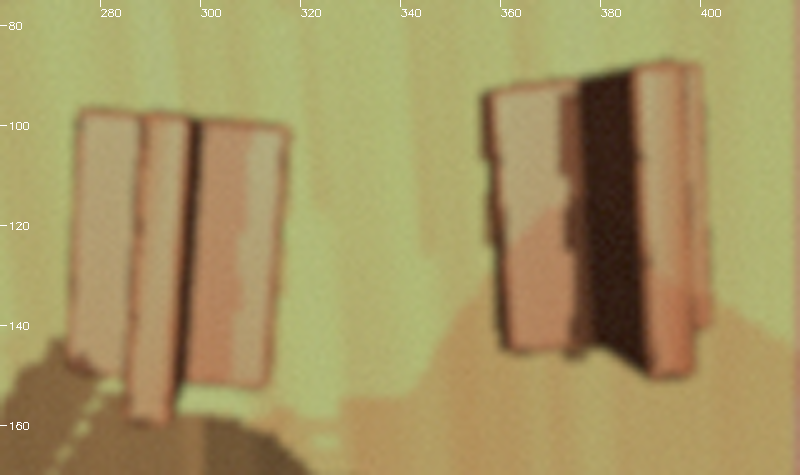

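```bash
cat > tiles.py <<'E'
from fit import *
def tile(W,name,wf,wn,foot,x0,z0=6):
    P=[(W,(30,0,z0+72),wf),(W,(-30,0,z0+72),wn)]
    for l,p in zip([(30,24),(30,-24),(-30,-24),(-30,24)],foot):
        if p: P.append((W,(*l,z0+14),p))
    return fit(name,P,x0)
E
python3 - <<'E'
from tiles import *
W=cam('wrist')
tile(W,'A',(292.5,98.5),(289.5,158.5),[(276,97),(317,100.5),(313,152),(273.5,148)],[598,-267,0])
tile(W,'B',(391,87.5),(393,150),[(357,93),None,None,(360.5,145)],[605,-365,0])
E
```

```text
A [ 6.00211e+02 -2.67630e+02 -1.05000e-01]
[[0.4, -1.5], [-0.1, 1.5], [-1.0, -0.8], [0.6, -0.7], [0.4, 0.9], [-0.6, 1.6]]
B [ 6.06872e+02 -3.65243e+02  8.90000e-02]
[[-0.1, -0.6], [0.2, 0.9], [-0.1, -0.9], [0.0, 0.8]]
```

```bash
python3 to.py 600 -267.5 50 -1.676
```

```text
t 8.35 pos [ 546.4 -289.2  236.8] yaw -1.595 tilt [0.001 0.001] F [ 0.1  0.5 -0.6] grip 0.995
shift now-axes [-22.8 -53.2 186.8] rotz 0.081 | shift in goal-axes [-27.2 -51.  186.8] dist 196.0
```

```bash
python3 -m inch '[-1,0,0,0,0,0,0.081, -1,-14,-26,10,0,0,0, -1,-13.5,-25,30,0,0,0, -1,0,0,50,0,0,0, -1,0,0,45,0,0,0, -1,0,0,25,0,0,0, -1,0,0,10,0,0,0, -1,0,0,0,0,0,0]'; python3 to.py 600 -267.5 50 -1.676
```

```text
clock: 9.35
position: [600.2, -267.0, 67.5]
tool_rot: [-0.0, -0.669, 0.743, 0.0]
wrist_force: [0.5, 0.5, 0.3]
grip_width: 1.003
t 9.35 pos [ 600.2 -267.    67.5] yaw -1.675 tilt [0. 0.] F [0.5 0.5 0.3] grip 1.003
shift now-axes [ 0.6  0.2 17.5] rotz 0.001 | shift in goal-axes [ 0.6  0.2 17.5] dist 18.0
```

```bash
python3 -m inch '[-1,0,0,12,0,0,0, -1,0,0,5.5,0,0,0, -1,0,0,0,0,0,0, 1,0,0,0,0,0,0, 1,0,0,0,0,0,0, 1,0,0,0,0,0,0, 1,0,0,0,0,0,0, 1,0,0,0,0,0,0]' 50; python3 to.py 600 -267.5 50 -1.676; python3 -c "
from h import *
snap('wrist','w3.png')"
```

```text
clock: 10.35
position: [600.2, -267.7, 49.7]
tool_rot: [-0.0, -0.669, 0.743, 0.0]
wrist_force: [-0.3, 0.4, -0.6]
grip_width: 0.106
t 10.35 pos [ 600.2 -267.7   49.7] yaw -1.676 tilt [0. 0.] F [-0.3  0.4 -0.6] grip 0.106
shift now-axes [-0.1  0.2 -0.3] rotz -0.0 | shift in goal-axes [-0.1  0.2 -0.3] dist 0.0
```

View pics/w3.png

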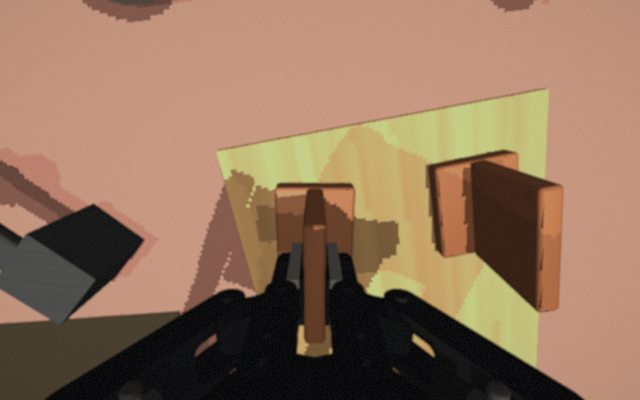

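```bash
python3 to.py 491 153 185 -1.599
```

```text
t 10.4 pos [ 600.2 -267.7   49.6] yaw -1.676 tilt [0. 0.] F [-0.4  0.9 -1.8] grip 0.104
shift now-axes [-406.9  152.8 -135.3] rotz -0.077 | shift in goal-axes [-417.4  121.  -135.4] dist 455.0
```

```bash
python3 -m inch '[1,0,0,-20,0,0,0, 1,0,0,-45,0,0,0, 1,0,0,-50,0,0,-0.077, 1,-20,6,-20,0,0,0, 1,-45,13,0,0,0,0, 1,-55,16,0,0,0,0, 1,-55,16,0,0,0,0, 1,-55,16,0,0,0,0, 1,-55,16,0,0,0,0, 1,-55,16,0,0,0,0, 1,-50,14,0,0,0,0, 1,-27,8,0,0,0,0]'; python3 to.py 491 153 185 -1.599
```

```text
clock: 11.9
position: [490.4, 154.8, 186.4]
tool_rot: [0.001, -0.698, 0.716, -0.0]
wrist_force: [-0.0, -0.3, -1.4]
grip_width: 0.107
t 11.9 pos [490.4 154.8 186.4] yaw -1.597 tilt [-0.002  0.001] F [-0.  -0.3 -1.4] grip 0.107
shift now-axes [ 1.8 -0.6  1.4] rotz 0.002 | shift in goal-axes [ 1.8 -0.6  1.4] dist 2.0
```

```bash
python3 -m inch '[1,1.5,0,40,0,0,0, 1,0,0,40,0,0,0, 1,0,0,15,0,0,0, 1,0,0,0,0,0,0]'; python3 to.py 491 153 80.5 -1.599; python3 -c "
from h import *
snap('wrist','w4.png')"
```

```text
clock: 12.4
position: [490.8, 150.9, 89.8]
tool_rot: [-0.0, -0.697, 0.717, 0.0]
wrist_force: [0.3, 0.5, -1.6]
grip_width: 0.107
t 12.4 pos [490.8 150.9  89.8] yaw -1.599 tilt [ 0.001 -0.   ] F [ 0.3  0.5 -1.6] grip 0.107
shift now-axes [-2.1 -0.1  9.3] rotz -0.0 | shift in goal-axes [-2.1 -0.1  9.3] dist 10.0
```

View pics/w4.png

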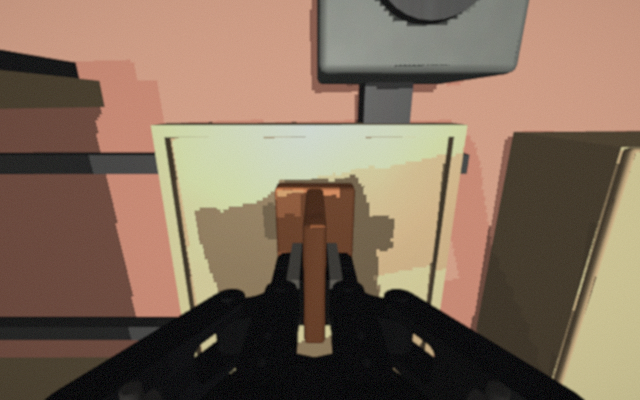

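```bash
python3 -m inch '[1,-1.5,0,6,0,0,0, 1,0,0,2,0,0,0, 1,0,0,1.5,0,0,0, 1,0,0,1,0,0,0, 1,0,0,0,0,0,0]'; python3 to.py 491 153 80.5 -1.599; python3 -c "
from h import *
W=cam('wrist');print(back(W,276,184,52),back(W,354,184,52)); W=cam('wrist');print([back(W,*p,45) for p in [(152,125),(466,124)]])"
```

```text
clock: 13.08
position: [491.6, 152.5, 80.6]
tool_rot: [0.0, -0.697, 0.717, -0.0]
wrist_force: [-1.8, -1.0, 4.9]
grip_width: 0.108
t 13.07 pos [491.6 152.5  80.6] yaw -1.599 tilt [-0. -0.] F [-1.8 -1.   4.9] grip 0.108
shift now-axes [-0.5  0.6  0.1] rotz 0.0 | shift in goal-axes [-0.5  0.6  0.1] dist 1.0
[524.95148582 174.26127601  52.        ] [523.65855748 128.73949793  52.        ]
[array([559.98750244, 243.88550741,  45.        ]), array([555.4594722 ,  64.15362736,  45.        ])]
```

```bash
python3 -m inch '[-1,0,0,0,0,0,0, -1,0,0,0,0,0,0, -1,0,0,0,0,0,0, -1,0,0,-30,0,0,0, -1,0,0,-45,0,0,0, -1,0,0,-45,0,0,0,-1,0,0,0,0,0,0]'; python3 to.py 606.9 -365.2 220 -1.482; python3 -c "
from h import *
snap('wrist','w5.png')"
```

```text
clock: 13.95
position: [493.8, 153.1, 204.4]
tool_rot: [0.004, -0.697, 0.717, -0.002]
wrist_force: [0.9, -1.3, -0.7]
grip_width: 0.998
t 13.95 pos [493.8 153.1 204.4] yaw -1.599 tilt [-0.009  0.002] F [ 0.9 -1.3 -0.7] grip 0.998
shift now-axes [ 514.9 -127.8  -15.6] rotz -0.117 | shift in goal-axes [526.3 -66.7 -15.6] dist 531.0
```

View pics/w5.png

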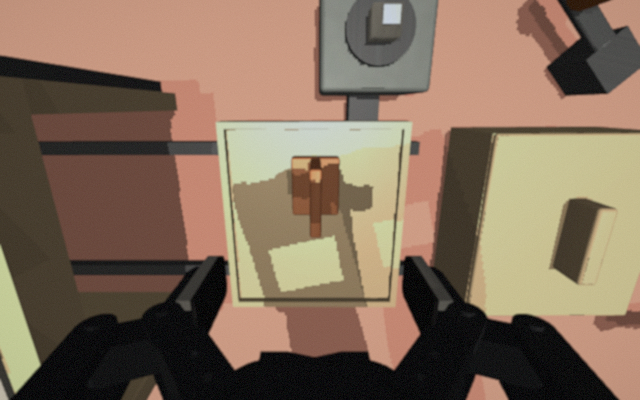

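```bash
python3 - <<'E'
from tiles import *
W=cam('wrist')
fit('tray',[(W,(105,95,45),(218,122.5)),(W,(105,-95,45),(411,121.5)),(W,(-105,-95,45),(396.5,305.5)),(W,(-105,95,45),(233,306))],[450,154,-.03])
tile(W,'A',(315.5,160),(315.5,233),[(292,157),(339,157),(339,214),(292,214)],[491,153,0],37)
for p in [(320,92),(431,93)]: print(back(W,*p,86))
print(back(W,392,14,129), back(W,380,30,95))
crop('w5.png',300,0,140,110,5,'w5c.png')
E
```

```text
tray [ 4.49114e+02  1.54227e+02 -2.40000e-02]
[[-3.2, -0.6], [2.2, -0.5], [-0.1, 1.7], [0.2, 1.7]]
A [ 4.92318e+02  1.52037e+02 -2.60000e-02]
[[0.1, 7.3], [0.1, 4.1], [-1.4, -1.4], [1.1, -1.6], [-0.3, -0.4], [0.1, -0.3]]
[578.95376561 146.09261051  86.        ]
[575.66799127  56.81330918  86.        ]
[622.06488785 100.87471395 129.        ] [620.26930344 101.28510138  95.        ]
```

View pics/w5c.png

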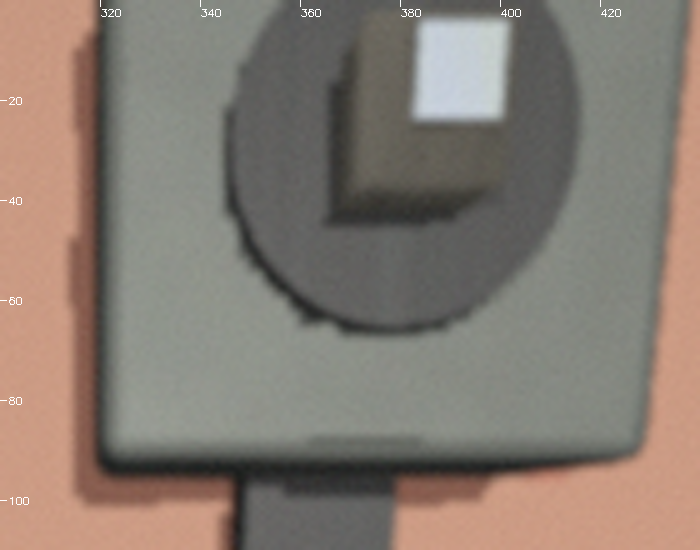

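```bash
python3 -m inch '[-1,0,0,-10,0,0,-0.117, -1,50,-9,0,0,0,0, -1,55,-9,0,0,0,0, -1,55,-9,0,0,0,0, -1,55,-9,0,0,0,0, -1,55,-9,0,0,0,0, -1,55,-9,0,0,0,0, -1,55,-6,0,0,0,0, -1,55,0,0,0,0,0,-1,30,0,0,0,0,0,-1,0,0,0,0,0,0]'; python3 to.py 606.9 -365.2 50 -1.482; python3 -c "
from h import *
snap('wrist','w6.png')
crop('w6.png',260,50,160,120,5,'w6c.png')"
```

```text
clock: 15.38
position: [591.4, -306.5, 207.3]
tool_rot: [0.0, 0.737, -0.676, -0.002]
wrist_force: [-0.3, 0.7, -0.9]
grip_width: 0.999
t 15.38 pos [ 591.4 -306.5  207.3] yaw -1.484 tilt [0.002 0.002] F [-0.3  0.7 -0.9] grip 0.999
shift now-axes [ 60.2 -10.7 157.2] rotz -0.002 | shift in goal-axes [ 59.9 -10.2 157.3] dist 169.0
```

View pics/w6.png

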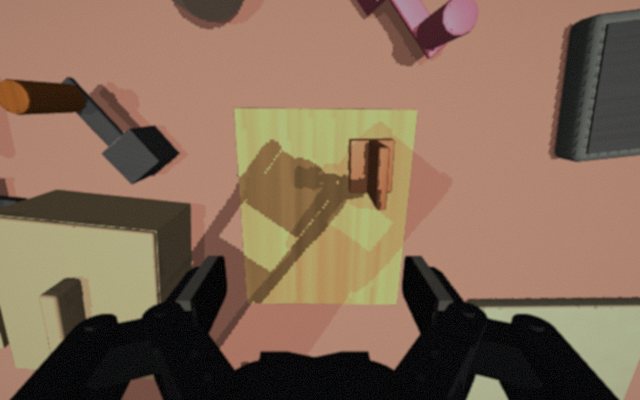

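View pics/w6c.png

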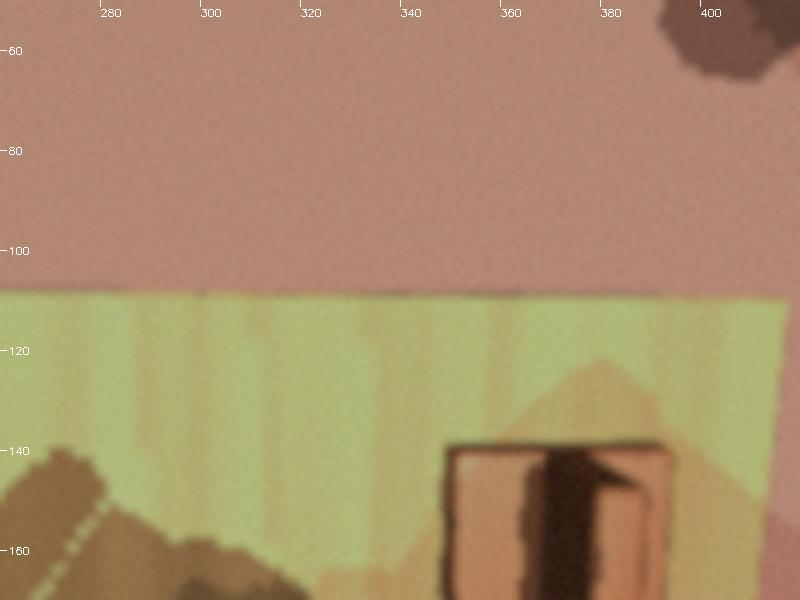

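```bash
python3 -c "
from h import *
crop('w6.png',320,120,110,100,7,'w6c.png')"
```

```text
(no output)
```

View pics/w6c.png

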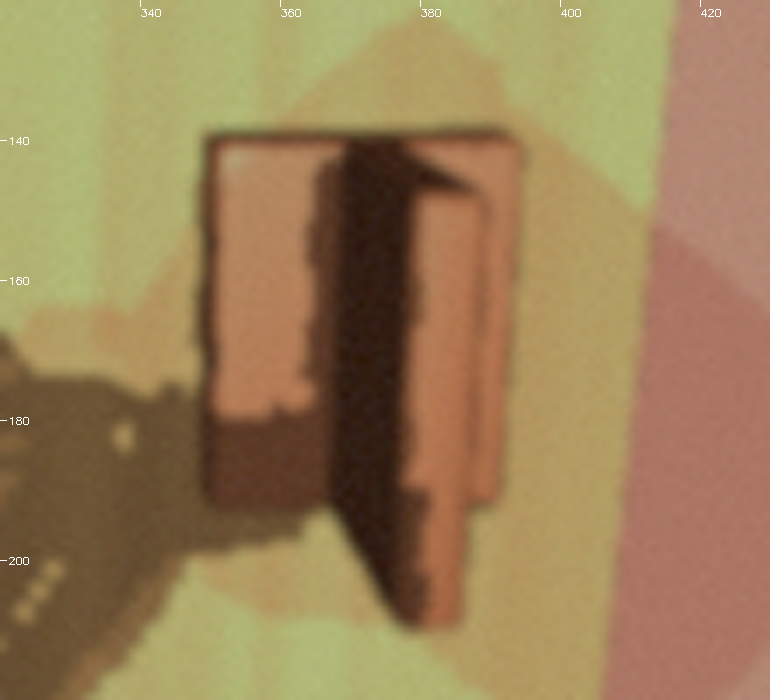

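```bash
python3 - <<'E'
from tiles import *
W=cam('wrist')
q=tile(W,'B',(384,147),(382,209),[(350,139),(393.5,140),(391,192),(350,191)],[605,-355,0])
E
python3 to.py 606.9 -357 50 -1.482
```

```text
B [ 6.07973e+02 -3.66336e+02  1.11000e-01]
[[0.1, -0.8], [-0.9, 0.6], [-0.0, 0.3], [1.2, -1.7], [0.6, -0.0], [-0.7, 1.9]]
t 15.43 pos [ 591.6 -305.1  207.7] yaw -1.483 tilt [0.002 0.002] F [ 0.  -0.1  1. ] grip 1.0
shift now-axes [ 53.4 -11.  157.6] rotz -0.001 | shift in goal-axes [ 53.1 -10.6 157.7] dist 167.0
```

```bash
python3 -m inch '[-1,31,-5,10,0,0,-0.008, -1,31,-5,40,0,0,0, -1,0,0,45,0,0,0, -1,0,0,35,0,0,0, -1,0,0,15,0,0,0, -1,0,0,0,0,0,0]'; python3 to.py 607.5 -366 49 -1.475
```

```text
clock: 16.18
position: [607.6, -364.5, 63.4]
tool_rot: [0.0, 0.741, -0.672, -0.001]
wrist_force: [-0.7, 1.1, -0.2]
grip_width: 0.997
t 16.18 pos [ 607.6 -364.5   63.4] yaw -1.473 tilt [0.002 0.002] F [-0.7  1.1 -0.2] grip 0.997
shift now-axes [ 1.5  0.2 14.4] rotz 0.002 | shift in goal-axes [ 1.5  0.2 14.4] dist 14.0
```

```bash
python3 -m inch '[-1,1,0,9,0,0,0, -1,0,0,5,0,0,0, -1,0,0,0,0,0,0, 1,0,0,0,0,0,0, 1,0,0,0,0,0,0, 1,0,0,0,0,0,0, 1,0,0,0,0,0,0, 1,0,0,0,0,0,0]' 50; python3 to.py 409.5 155 190 -1.597; python3 -c "
from h import *
snap('wrist','w7.png')"
```

```text
clock: 17.18
position: [608.0, -367.1, 50.3]
tool_rot: [0.0, 0.741, -0.672, 0.0]
wrist_force: [-0.1, 0.1, -0.5]
grip_width: 0.107
t 17.18 pos [ 608.  -367.1   50.3] yaw -1.474 tilt [-0. -0.] F [-0.1  0.1 -0.5] grip 0.107
shift now-axes [-538.9  147.  -139.7] rotz 0.123 | shift in goal-axes [-516.8  212.1 -139.7] dist 576.0
```

View pics/w7.png

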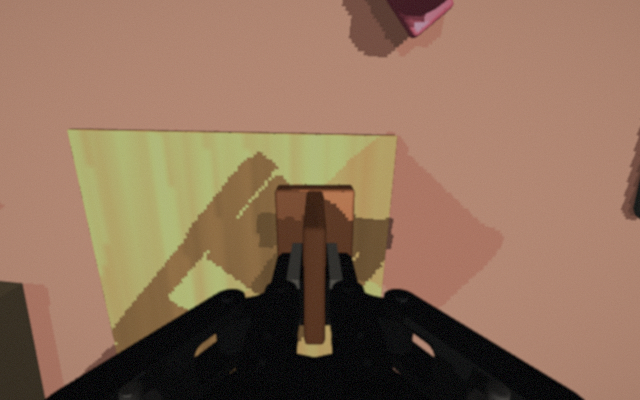

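```bash
python3 -m inch '[1,0,0,-20,0,0,0, 1,0,0,-45,0,0,0, 1,0,0,-50,0,0,0.123, 1,-25,10,-30,0,0,0, 1,-50,20,0,0,0,0, 1,-55,22,0,0,0,0, 1,-55,22,0,0,0,0, 1,-55,22,0,0,0,0, 1,-55,22,0,0,0,0, 1,-55,22,0,0,0,0, 1,-55,22,0,0,0,0, 1,-55,22,0,0,0,0]'; python3 to.py 409.5 155 195 -1.597
```

```text
clock: 18.73
position: [435.3, 99.2, 196.8]
tool_rot: [0.001, -0.698, 0.716, -0.001]
wrist_force: [1.1, 0.6, -0.8]
grip_width: 0.11
t 18.73 pos [435.3  99.2 196.8] yaw -1.597 tilt [-0.003  0.001] F [ 1.1  0.6 -0.8] grip 0.11
shift now-axes [-55.1  27.3   1.8] rotz -0.0 | shift in goal-axes [-55.1  27.3   1.8] dist 62.0
```

```bash
python3 -m inch '[1,-30,14,0,0,0,0, 1,-22,13,0,0,0,0, 1,-3,0,0,0,0,0, 1,0,0,40,0,0,0, 1,0,0,40,0,0,0, 1,0,0,20,0,0,0, 1,0,0,8,0,0,0, 1,0,0,0,0,0,0]'; python3 to.py 409.5 155 81.3 -1.597; python3 -c "
from h import *
snap('wrist','w8.png')"
```

```text
clock: 19.73
position: [411.0, 152.9, 87.7]
tool_rot: [0.0, -0.698, 0.717, -0.0]
wrist_force: [0.1, -0.2, -1.1]
grip_width: 0.11
t 19.73 pos [411.  152.9  87.7] yaw -1.598 tilt [-0. -0.] F [ 0.1 -0.2 -1.1] grip 0.11
shift now-axes [-2.1  1.5  6.4] rotz -0.001 | shift in goal-axes [-2.1  1.5  6.4] dist 7.0
```

View pics/w8.png

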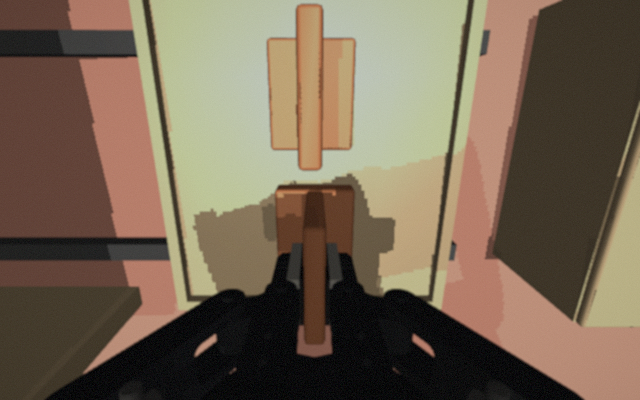

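```bash
python3 -m inch '[1,-1.5,1,4,0,0,0, 1,0,0,1.5,0,0,0, 1,0,0,1,0,0,0, 1,0,0,1,0,0,0, 1,0,0,0,0,0,0]'; python3 to.py 409.5 155 81.3 -1.597
```

```text
clock: 20.4
position: [409.9, 154.8, 81.2]
tool_rot: [-0.0, -0.698, 0.716, -0.0]
wrist_force: [-3.2, -1.0, 7.2]
grip_width: 0.106
t 20.4 pos [409.9 154.8  81.2] yaw -1.597 tilt [-0. -0.] F [-3.2 -1.   7.2] grip 0.106
shift now-axes [-0.2  0.4 -0.1] rotz 0.0 | shift in goal-axes [-0.2  0.4 -0.1] dist 0.0
```

```bash
python3 -m inch '[-1,0,0,0,0,0,0, -1,0,0,0,0,0,0, -1,0,0,0,0,0,0, -1,0,0,-30,0,0,0, -1,0,0,-45,0,0,0, -1,0,-20,-45,0,0,0,-1,0,-20,-20,0,0,0,-1,0,0,0,0,0,0]'; python3 to.py 450 -76 200 -1.595; python3 -c "
from h import *
snap('wrist','w9.png'); snap('top','t9.png')"
```

```text
clock: 21.4
position: [451.2, 153.9, 221.8]
tool_rot: [0.002, -0.698, 0.717, -0.001]
wrist_force: [-0.9, 0.2, -0.5]
grip_width: 0.999
t 21.4 pos [451.2 153.9 221.8] yaw -1.598 tilt [-0.003  0.001] F [-0.9  0.2 -0.5] grip 0.999
shift now-axes [229.8  -4.9  21.6] rotz -0.003 | shift in goal-axes [229.8  -4.4  21.8] dist 231.0
```

View pics/w9.png

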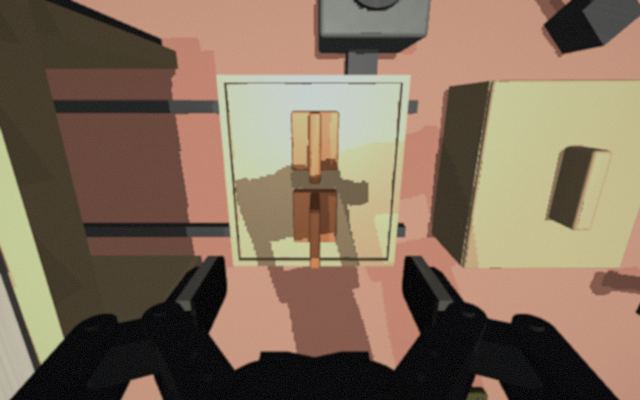

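View pics/t9.png

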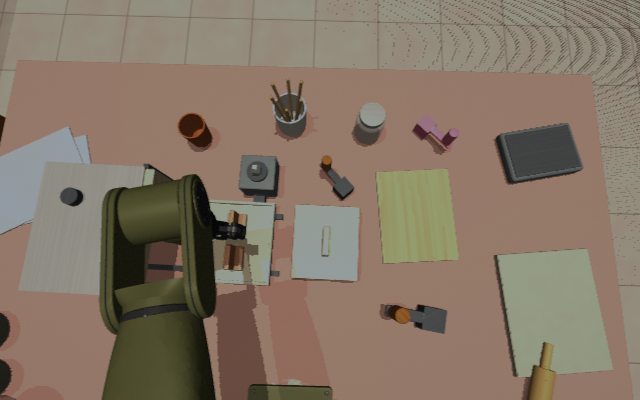

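```bash
python3 - <<'E'
from tiles import *
W=cam('wrist')
q=fit('tray',[(W,(105,95,45),(218,76)),(W,(105,-95,45),(410.5,76)),(W,(-105,-95,45),(395,266)),(W,(-105,95,45),(232.5,266))],[450,154,-.03])
for n,c in [('A',[(292,111),(338.5,111),(338,170),(292,170)]),('B',[(293.5,189.5),(336,189.5),(335.5,241.5),(294,241.5)])]:
    p=[back(W,*k,51)[:2] for k in c]; d=np.array(p)-q[:2]; r=np.array([[np.cos(q[2]),np.sin(q[2])],[-np.sin(q[2]),np.cos(q[2])]])
    print(n,(d@r.T).round(1).tolist())
E
```

```text
tray [ 4.46478e+02  1.54102e+02 -2.70000e-02]
[[-2.3, -0.7], [1.7, -0.5], [-0.6, 1.5], [0.7, 1.4]]
A [[72.1, 21.5], [72.1, -24.1], [13.2, -25.1], [13.2, 22.8]]
B [[-7.9, 21.7], [-7.9, -23.5], [-68.5, -24.3], [-68.6, 22.3]]
```

```bash
python3 -m inch '[-1,40,0,0,0,0,0, -1,50,-1,0,0,0,0, -1,50,-1,0,0,0,0, -1,50,-1,0,0,0,0, -1,40,-2,0,0,0,0, -1,0,0,20,0,0,0, -1,0,0,40,0,0,0, -1,0,0,30,0,0,0, -1,0,0,10,0,0,0, -1,0,0,0,0,0,0]'; python3 to.py 452.4 -77.5 99.4 -1.595; python3 -c "
from h import *
snap('wrist','w10.png')"
```

```text
clock: 22.75
position: [447.5, -75.4, 118.5]
tool_rot: [-0.001, -0.698, 0.716, 0.001]
wrist_force: [-0.2, 0.1, -0.1]
grip_width: 1.003
t 22.75 pos [447.5 -75.4 118.5] yaw -1.596 tilt [0.003 0.001] F [-0.2  0.1 -0.1] grip 1.003
shift now-axes [ 2.  -5.  19.1] rotz -0.001 | shift in goal-axes [ 2.  -5.  19.1] dist 20.0
```

View pics/w10.png

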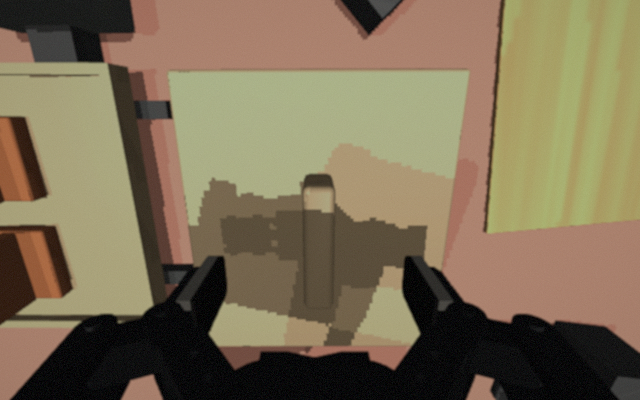

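```bash
python3 -m inch '[-1,2,-4,8,0,0,0, -1,0,0,8,0,0,0, -1,0,0,1,0,0,0, -1,0,0,0,0,0,0, 1,0,0,0,0,0,0, 1,0,0,0,0,0,0, 1,0,0,0,0,0,0, 1,0,0,0,0,0,0, 1,0,0,0,0,0,0]' 80; python3 to.py 452.4 -77.5 99.4 -1.595
```

```text
clock: 23.92
position: [452.7, -78.4, 103.2]
tool_rot: [0.0, -0.698, 0.716, -0.0]
wrist_force: [-0.6, -0.1, 2.0]
grip_width: 0.168
t 23.93 pos [452.7 -78.4 103.2] yaw -1.597 tilt [-0. -0.] F [-0.6 -0.1  2. ] grip 0.168
shift now-axes [-0.9  0.3  3.8] rotz -0.002 | shift in goal-axes [-0.9  0.3  3.8] dist 4.0
```

```bash
python3 -m inch '[1,0,0,-15,0,0,0, 1,0,0,-30,0,0,0, 1,0,0,-40,0,0,0, 1,0,0,-40,0,0,0, 1,-15,0,-10,0,0,0, 1,-35,0,0,0,0,0, 1,-45,0,0,0,0,0, 1,-45,0,0,0,0,0, 1,-45,0,0,0,0,0, 1,-35,0,0,0,0,0,1,-11,0,0,0,0,0,1,0,0,0,0,0,0]'; python3 to.py 451.5 153 230 -1.597
```

```text
clock: 25.42
position: [457.5, 153.0, 236.3]
tool_rot: [-0.001, -0.698, 0.716, 0.001]
wrist_force: [-0.0, -0.3, -4.2]
grip_width: 0.167
t 25.43 pos [457.5 153.  236.3] yaw -1.595 tilt [ 0.003 -0.001] F [-0.  -0.3 -4.2] grip 0.167
shift now-axes [0.1 6.  6.3] rotz 0.002 | shift in goal-axes [0.1 6.  6.3] dist 9.0
```

Lower to just above the tray (final TCP ≈140), with a look on the way.

```bash
python3 -m inch '[1,0,6,0,0,0,0, 1,0,0,10,0,0,0, 1,0,0,15,0,0,0, 1,0,0,0,0,0,0]'; python3 to.py 451.5 153 150 -1.597; python3 -c "
from h import *
snap('scene','s11.png');crop('s11.png',320,60,170,150,4,'s11c.png');snap('wrist','w11.png')"
```

```text
clock: 25.92
position: [451.2, 151.9, 210.2]
tool_rot: [-0.002, -0.697, 0.717, 0.001]
wrist_force: [0.4, 0.5, -3.9]
grip_width: 0.166
t 25.93 pos [451.2 151.9 210.2] yaw -1.598 tilt [ 0.004 -0.001] F [ 0.4  0.5 -3.9] grip 0.166
shift now-axes [-1.2 -0.6 60.2] rotz -0.001 | shift in goal-axes [-1.1 -0.3 60.2] dist 60.0
```

View pics/s11c.png

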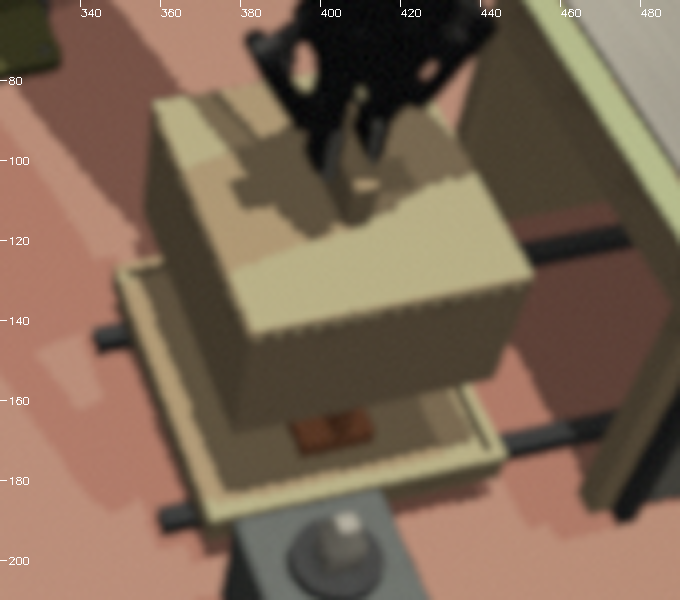

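View pics/w11.png

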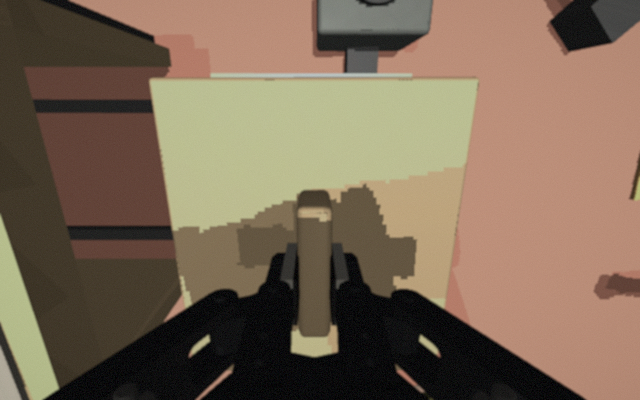

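```bash
python3 -m inch '[1,-0.5,0,15,0,0,0, 1,0,0,20,0,0,0, 1,0,0,15,0,0,0, 1,0,0,8,0,0,0, 1,0,0,3,0,0,0, 1,0,0,0,0,0,0]'; python3 to.py 451.5 153 140 -1.597; python3 -c "
from h import *
snap('scene','s12.png');crop('s12.png',320,60,170,150,4,'s12c.png')"
```

```text
clock: 26.78
position: [452.8, 153.2, 152.1]
tool_rot: [0.0, -0.698, 0.716, -0.0]
wrist_force: [0.1, 0.0, -3.4]
grip_width: 0.163
t 26.77 pos [452.8 153.2 152.1] yaw -1.597 tilt [-0.001  0.   ] F [ 0.1  0.  -3.4] grip 0.163
shift now-axes [ 0.3  1.3 12.1] rotz 0.0 | shift in goal-axes [ 0.3  1.3 12.1] dist 12.0
```

View pics/s12c.png

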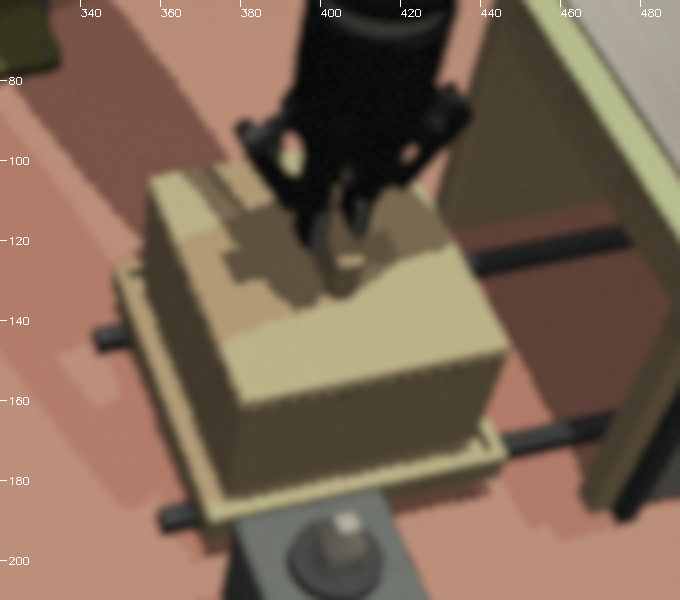

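```bash
python3 -m inch '[1,0,1.5,3,0,0,0, 1,0,0,3,0,0,0, 1,0,0,3,0,0,0, 1,0,0,1.5,0,0,0, 1,0,0,0,0,0,0]'; python3 to.py 451.5 153 140 -1.597
```

```text
clock: 27.45
position: [450.9, 153.1, 141.1]
tool_rot: [-0.0, -0.698, 0.716, 0.0]
wrist_force: [-0.4, 0.6, -4.7]
grip_width: 0.165
t 27.45 pos [450.9 153.1 141.1] yaw -1.597 tilt [ 0. -0.] F [-0.4  0.6 -4.7] grip 0.165
shift now-axes [ 0.1 -0.6  1.1] rotz -0.0 | shift in goal-axes [ 0.1 -0.6  1.1] dist 1.0
```

```bash
python3 -m inch '[1,0,0,1.2,0,0,0, 1,0,0,1,0,0,0, 1,0,0,0,0,0,0]'; python3 to.py 451.5 153 140 -1.597
```

```text
clock: 27.82
position: [451.3, 153.2, 140.2]
tool_rot: [0.0, -0.698, 0.716, -0.0]
wrist_force: [-4.0, -0.9, 2.6]
grip_width: 0.167
t 27.82 pos [451.3 153.2 140.2] yaw -1.597 tilt [-0.  0.] F [-4.  -0.9  2.6] grip 0.167
shift now-axes [ 0.2 -0.2  0.2] rotz 0.0 | shift in goal-axes [ 0.2 -0.2  0.2] dist 0.0
```

```bash
python3 -m inch '[-1,0,0,0,0,0,0, -1,0,0,0,0,0,0, -1,0,0,0,0,0,0, -1,0,0,-30,0,0,0, -1,0,0,-45,0,0,0, -1,10,0,-45,0,0,0,-1,20,0,0,0,0,0,-1,0,0,0,0,0,0]'; python3 to.py 560 -80 260 2.37; python3 -c "
from h import *
snap('wrist','w13.png'); snap('scene','s13.png');crop('s13.png',320,60,170,150,4,'s13c.png')"
```

```text
clock: 28.82
position: [450.6, 122.7, 259.8]
tool_rot: [0.001, -0.697, 0.717, -0.0]
wrist_force: [-0.0, 0.6, -1.2]
grip_width: 1.002
t 28.82 pos [450.6 122.7 259.8] yaw -1.599 tilt [-0.     0.002] F [-0.   0.6 -1.2] grip 1.002
shift now-axes [ 1.995e+02 -1.150e+02 -1.000e-01] rotz 2.315 | shift in goal-axes [-2.198e+02 -6.900e+01 -2.000e-01] dist 230.0
```

View pics/w13.png

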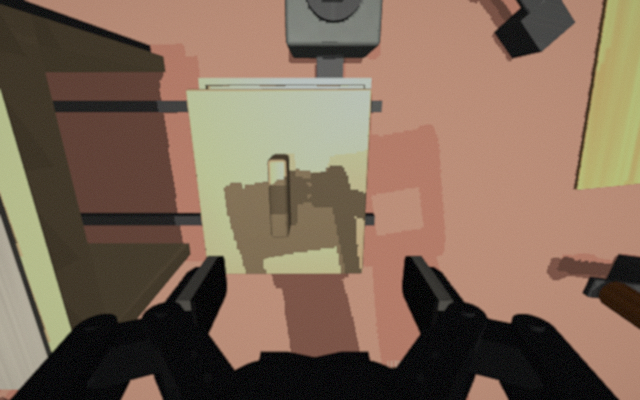

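View pics/s13c.png

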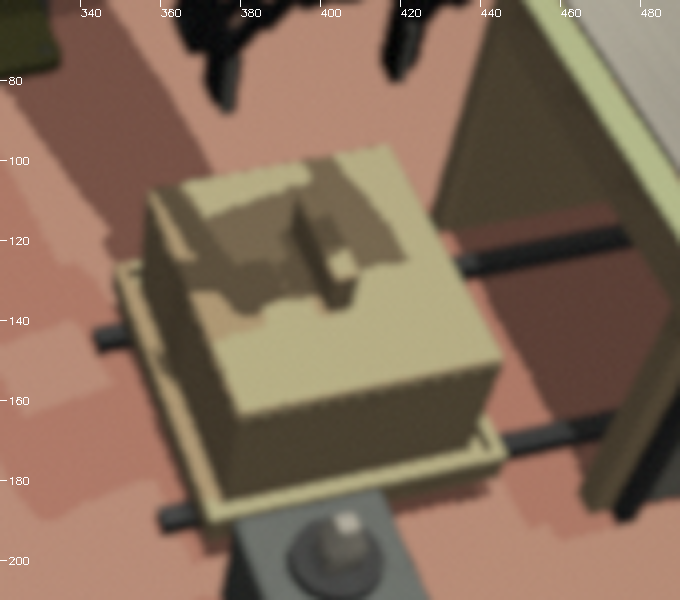

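```bash
python3 -m inch '[-1,35,-20,0,0,0,0, -1,45,-30,0,0,0,0, -1,45,-30,0,0,0,0, -1,45,-30,0,0,0,0, -1,40,-25,0,0,0,0, -1,20,-15,0,0,0,0, -1,0,0,0,0,0,-0.165, -1,0,0,0,0,0,-0.165, -1,0,0,0,0,0,-0.165, -1,0,0,0,0,0,-0.165, -1,0,0,0,0,0,-0.165, -1,0,0,0,0,0,0]'; python3 to.py 607 -117 230 -0.77; python3 -c "
from h import *
snap('wrist','w14.png')"
```

```text
clock: 30.42
position: [594.0, -109.9, 257.8]
tool_rot: [0.0, 0.926, -0.377, -0.001]
wrist_force: [-0.6, 0.0, -0.3]
grip_width: 0.999
t 30.43 pos [ 594.  -109.9  257.8] yaw -0.773 tilt [0.001 0.002] F [-0.6  0.  -0.3] grip 0.999
shift now-axes [14.3 -4.  27.8] rotz -0.003 | shift in goal-axes [14.3 -3.9 27.8] dist 32.0
```

View pics/w14.png

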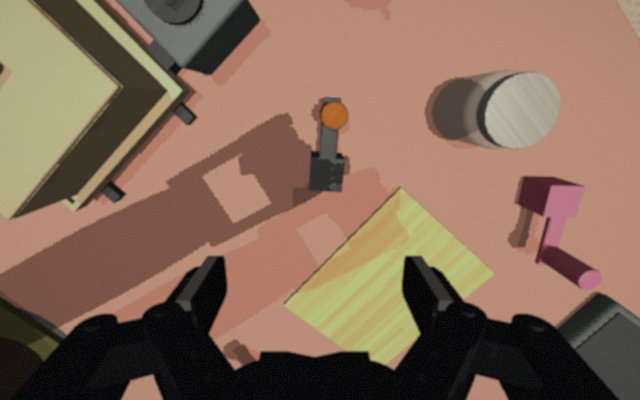

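```bash
python3 -c "
from h import *
crop('w14.png',280,85,100,115,7,'w14c.png')"
```

```text
(no output)
```

View pics/w14c.png

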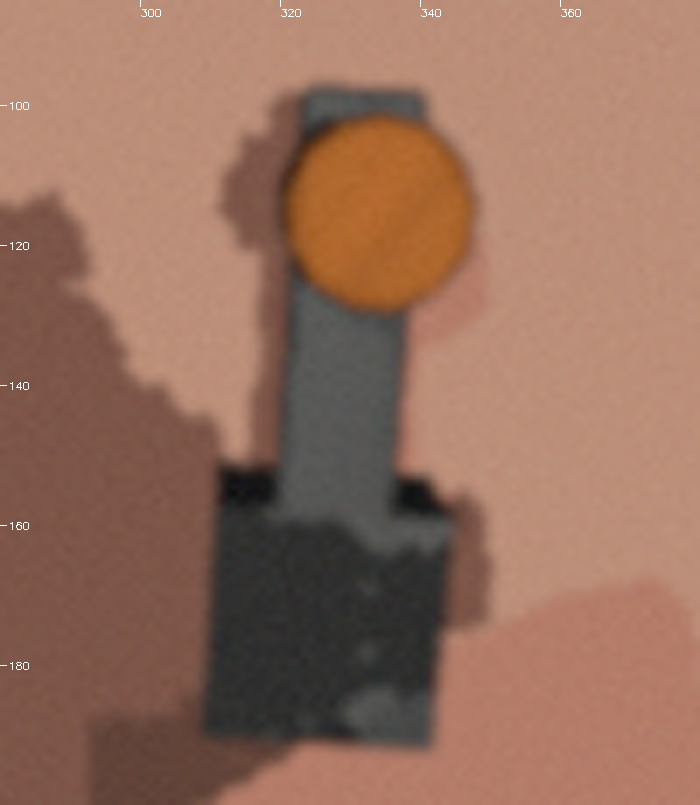

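```bash
python3 - <<'E'
from fit import *
W=cam('wrist')
q=fit('crank',[(W,(20,20,50),(311,157)),(W,(20,-20,50),(343.5,158.5)),(W,(-20,-20,50),(341.5,191)),(W,(-20,20,50),(309,190.5)),(W,(70,0,112),(334,115.5))],[607,-117,.8])
import subprocess
print(q[2]-np.pi/2); subprocess.run(['python3','to.py',str(q[0]),str(q[1]),'22',str(q[2]-np.pi/2)])
E
```

```text
t 30.48 pos [ 594.1 -110.   258. ] yaw -0.774 tilt [0.001 0.002] F [ 0.4  0.7 -0.1] grip 1.002
shift now-axes [ 14.4   2.5 236. ] rotz 0.051 | shift in goal-axes [ 14.2   1.9 236. ] dist 236.0
crank [ 602.252 -121.752    0.746]
[[-0.7, -0.1], [1.1, 0.2], [0.4, 0.7], [-0.3, -0.5], [-0.2, -0.2]]
-0.8251815371825078
```

```bash
python3 -m inch '[-1,7,1,0,0,0,0.051, -1,7.2,1,20,0,0,0, -1,0,0,45,0,0,0, -1,0,0,45,0,0,0, -1,0,0,30,0,0,0, -1,0,0,10,0,0,0, -1,0,0,0,0,0,0]'; python3 to.py 602.2 -121.8 24 -0.825; python3 -c "
from h import *
snap('wrist','w15.png')"
```

```text
clock: 31.35
position: [602.2, -122.1, 108.1]
tool_rot: [0.0, 0.916, -0.4, -0.001]
wrist_force: [0.2, 0.2, 1.0]
grip_width: 1.002
t 31.35 pos [ 602.2 -122.1  108.1] yaw -0.823 tilt [0.001 0.002] F [0.2 0.2 1. ] grip 1.002
shift now-axes [-0.1 -0.3 84.1] rotz 0.002 | shift in goal-axes [-0.2 -0.2 84.1] dist 84.0
```

View pics/w15.png

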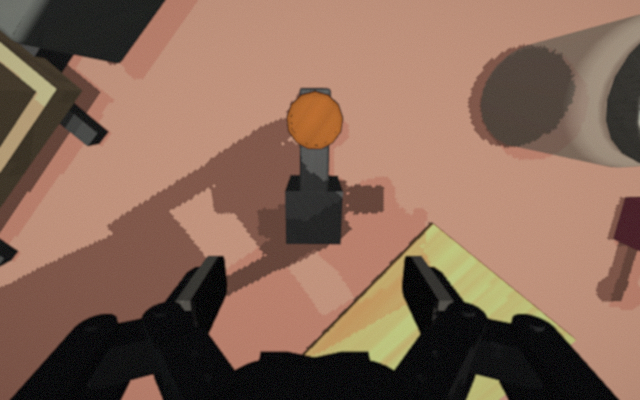

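```bash
python3 -m inch '[-1,0,0,25,0,0,0, -1,0,0,25,0,0,0, -1,0,0,20,0,0,0, -1,0,0,0,0,0,0]'; python3 to.py 602.2 -121.8 24 -0.825; python3 -c "
from h import *
snap('wrist','w16.png')"
```

```text
clock: 31.9
position: [602.0, -122.0, 38.1]
tool_rot: [0.0, 0.917, -0.4, -0.001]
wrist_force: [0.2, -0.3, -0.0]
grip_width: 1.001
t 31.9 pos [ 602.  -122.    38.1] yaw -0.823 tilt [0.001 0.002] F [ 0.2 -0.3 -0. ] grip 1.001
shift now-axes [ 0.  -0.3 14.1] rotz 0.002 | shift in goal-axes [ 0.  -0.3 14.1] dist 14.0
```

View pics/w16.png

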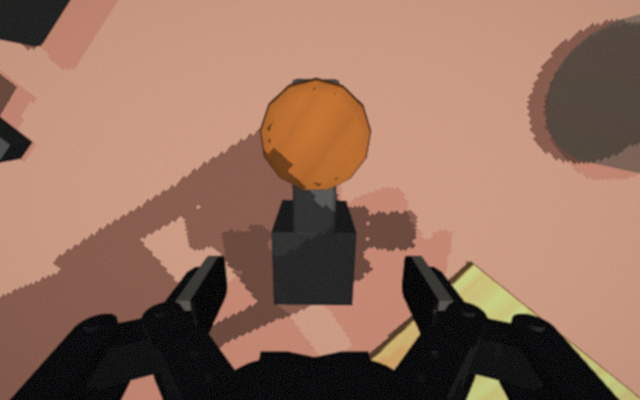

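```bash
python3 -m inch '[-1,0,0,10,0,0,0, -1,0,0,4,0,0,0, -1,0,0,0,0,0,0, 1,0,0,0,0,0,0, 1,0,0,0,0,0,0, 1,0,0,0,0,0,0, 1,0,0,0,0,0,0]' 100; python3 to.py 602.2 -121.8 24 -0.825; python3 -c "
from h import *
snap('wrist','w17.png')"
```

```text
clock: 32.83
position: [603.2, -122.4, 25.8]
tool_rot: [-0.0, 0.917, -0.4, 0.001]
wrist_force: [0.5, 0.3, 2.3]
grip_width: 0.449
t 32.83 pos [ 603.2 -122.4   25.8] yaw -0.823 tilt [-0.001 -0.001] F [0.5 0.3 2.3] grip 0.449
shift now-axes [-1.1  0.3  1.8] rotz 0.002 | shift in goal-axes [-1.1  0.3  1.8] dist 2.0
```

View pics/w17.png

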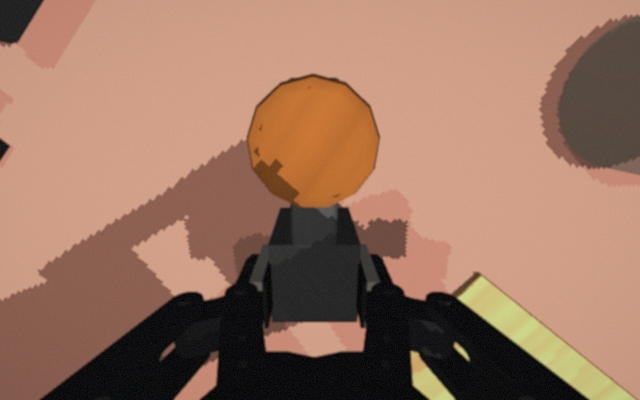

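```bash
python3 - <<'E'
from fit import *
W=cam('wrist')
q=fit('crank',[(W,(20,20,50),(270.5,244)),(W,(20,-20,50),(357.5,244)),(W,(-20,-20,50),(354.5,321)),(W,(-20,20,50),(272.5,321)),(W,(70,0,112),(313.5,141))],[602,-121,.75])
s=sense();print(s['position'])
print(proj(W,s['position']),proj(W,[[*s['position'][:2],50]]))
print(s['qpos'])
E
```

```text
crank [ 603.17  -121.529    0.747]
[[-3.4, -0.9], [2.4, -1.0], [1.5, -0.7], [-1.4, -0.6], [0.0, 3.8]]
[ 603.18152135 -122.38639913   25.81843445]
[[314.74531249 258.43683853]] [[314.94943593 284.50615837]]
[-2.87390432e-01  2.55669211e-01  1.87107276e+00  2.24567397e-05
  1.01364154e+00  5.35629880e-01]
```

```bash
python3 -m inch '[1,0,0,-15,0,0,0, 1,0,0,-35,0,0,0, 1,0,0,-45,0,0,0, 1,0,0,-45,0,0,0, 1,0,0,-25,0,0,0.13, 1,0,0,0,0,0,0.16, 1,0,0,0,0,0,0.16, 1,0,0,0,0,0,0.16, 1,0,0,0,0,0,0.16, 1,0,0,0,0,0,0]'; python3 to.py 622.5 70 190 -1.599
```

```text
clock: 34.12
position: [601.7, -121.9, 189.2]
tool_rot: [-0.001, -0.7, 0.714, 0.001]
wrist_force: [-0.2, 0.5, -5.2]
grip_width: 0.45
t 34.12 pos [ 601.7 -121.9  189.2] yaw -1.591 tilt [0.002 0.001] F [-0.2  0.5 -5.2] grip 0.45
shift now-axes [-192.3  -16.9   -0.8] rotz 0.008 | shift in goal-axes [-192.4  -15.4   -0.8] dist 193.0
```

```bash
python3 -m inch '[1,-30,-3,0,0,0,0.008, 1,-40,-4,0,0,0,0, 1,-40,-5,0,0,0,0, 1,-30,-4,0,0,0,0, 1,-10,0,0,0,0,0, 1,0,0,0,0,0,0, 1,0,0,0,0,0,0]'; python3 to.py 622.5 100 190 -1.599; python3 -c "
from h import *
snap('wrist','w18.png');snap('top','t18.png');snap('scene','s18.png')
crop('t18.png',200,130,120,90,6,'t18c.png');crop('s18.png',340,110,140,130,5,'s18c.png')"
```

```text
clock: 35.0
position: [622.7, 26.3, 190.0]
tool_rot: [-0.0, -0.696, 0.718, -0.0]
wrist_force: [-0.3, 0.1, -5.0]
grip_width: 0.445
t 35.0 pos [622.7  26.3 190. ] yaw -1.601 tilt [ 0.    -0.001] F [-0.3  0.1 -5. ] grip 0.445
shift now-axes [-73.7   2.4  -0.1] rotz -0.002 | shift in goal-axes [-73.7   2.3  -0. ] dist 74.0
```

View pics/w18.png

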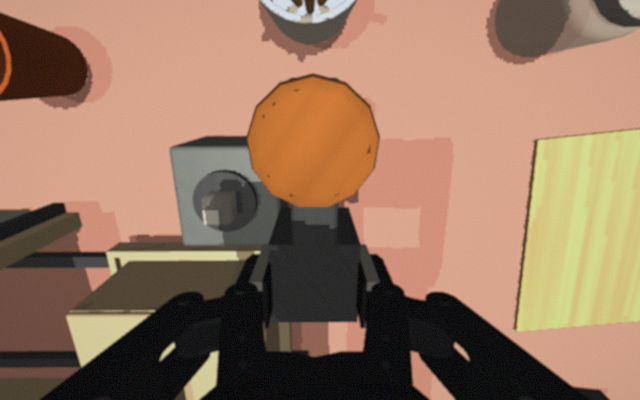

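View pics/t18c.png

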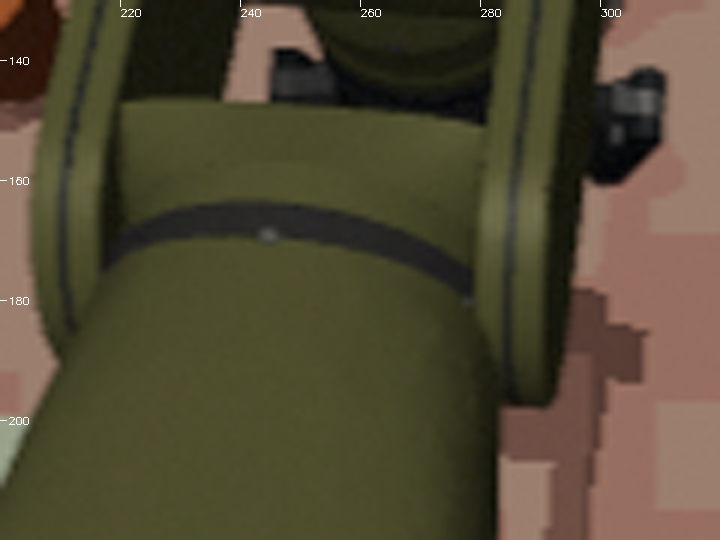

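View pics/s18c.png

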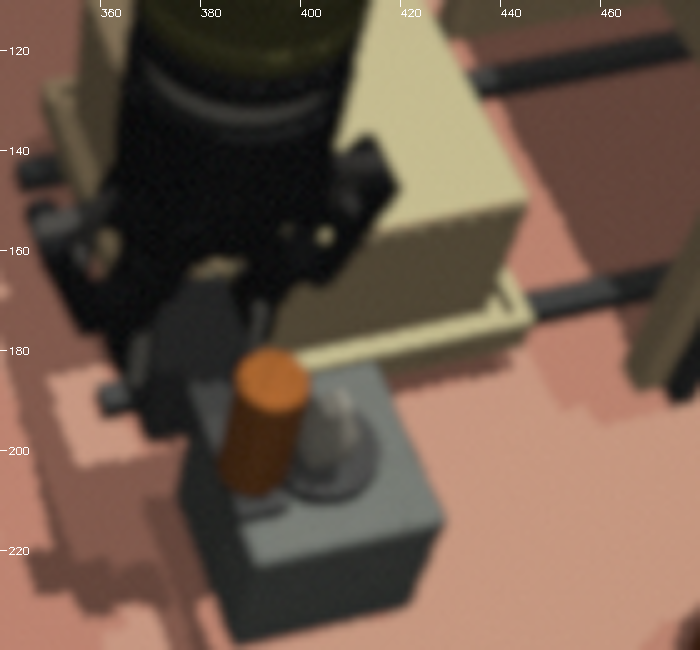

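```bash
python3 -c "
from h import *
crop('w18.png',160,125,120,130,6,'w18c.png')"
```

```text
(no output)
```

View pics/w18c.png

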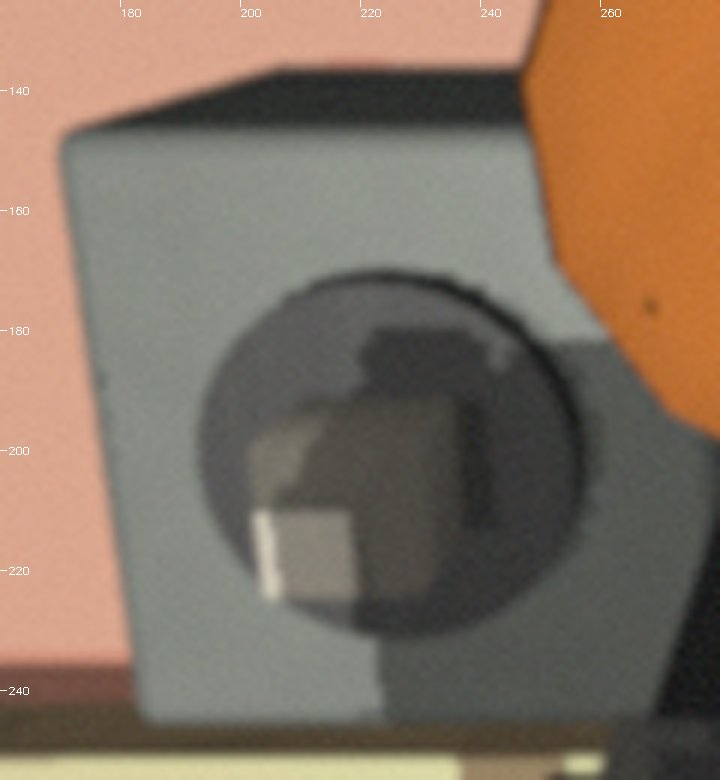

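```bash
python3 - <<'E'
from fit import *
W=cam('wrist')
for p in [(202.5,210),(218.5,210),(219.5,225),(204.5,225)]: print(back(W,*p,129).round(1))
print('mean',np.mean([back(W,*p,129) for p in [(202.5,210),(218.5,210),(219.5,225),(204.5,225)]],0))
a=np.linspace(0,2*np.pi,200)
def ext(q):
    P=proj(W,np.c_[q[0]+26*np.cos(a),q[1]+26*np.sin(a),0*a+95]); return np.array([P[:,0].min(),P[:,0].max(),P[:,1].min(),P[:,1].max()])
r=least_squares(lambda q:ext(q)-[193,256.5,170.5,231],[622,100]); print('collar',r.x,r.fun)
print('box corners',[back(W,*p,86).round(1).tolist() for p in [(171,147),(183.5,244)]])
K=[450,154,-.028]
c,s=np.cos(K[2]),np.sin(K[2])
for l in [(220,-5),(130,-5),(175,-50)]: print(K[0]+c*l[0]-s*l[1],K[1]+s*l[0]+c*l[1])
E
```

```text
[630.5 106.1 129. ]
[630.1  94.7 129. ]
[618.6  95.4 129. ]
[618.9 106.3 129. ]
mean [624.51280764 100.59676475 129.        ]
collar [625.47049329 100.20401538] [ 0.08248083 -0.0830339   0.22206188 -0.25772683]
box corners [[670.4, 141.0, 86.0], [584.1, 144.9, 86.0]]
669.7737839268157 142.84276474706493
579.8090616219159 145.36243547997248
623.531587407912 99.1202389610688
```

```bash
python3 -m inch '[1,-20,0,0,0,0,0, 1,-35,1,0,0,0,0, 1,-18,0,0,0,0,0, 1,0,0,0,0,0,0, 1,0,0,15,0,0,0, 1,0,0,10,0,0,0, 1,0,0,0,0,0,0]'; python3 to.py 624 100.4 121 -1.599; python3 -c "
from h import *
snap('scene','s19.png')
crop('s19.png',340,110,140,130,5,'s19c.png')"
```

```text
clock: 36.02
position: [622.8, 99.5, 162.6]
tool_rot: [-0.002, -0.696, 0.718, 0.001]
wrist_force: [-0.5, -0.4, -4.7]
grip_width: 0.449
t 36.02 pos [622.8  99.5 162.6] yaw -1.602 tilt [ 0.004 -0.001] F [-0.5 -0.4 -4.7] grip 0.449
shift now-axes [-1.  -1.3 41.6] rotz -0.003 | shift in goal-axes [-0.9 -1.1 41.6] dist 42.0
```

View pics/s19c.png

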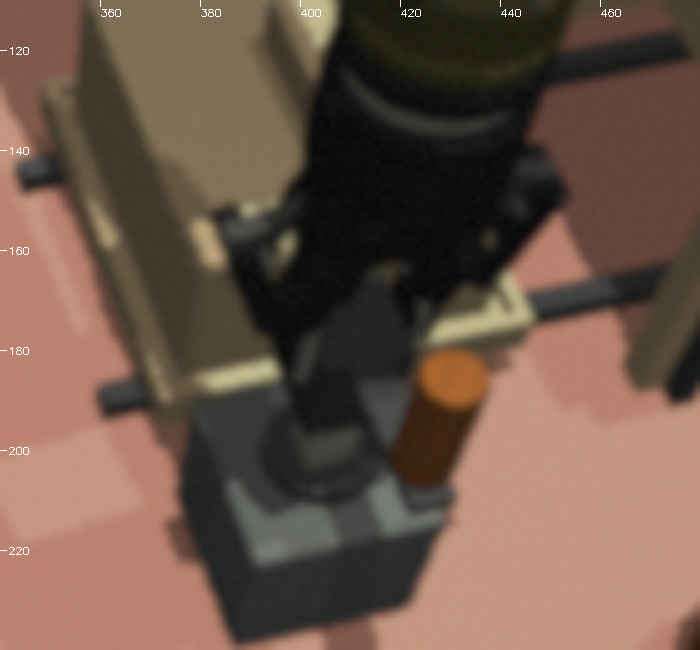

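```bash
python3 -m inch '[1,-1,-1,4,0,0,0, 1,0,0,5,0,0,0, 1,0,0,4,0,0,0, 1,0,0,0,0,0,0]'; python3 to.py 624 100.4 121 -1.599; python3 -m inch '[1,0,0,4,0,0,0, 1,0,0,0,0,0,0]'; python3 to.py 624 100.4 121 -1.599
```

```text
clock: 36.58
position: [624.8, 101.2, 151.4]
tool_rot: [-0.0, -0.696, 0.718, 0.0]
wrist_force: [-0.5, 0.2, -4.8]
grip_width: 0.447
t 36.58 pos [624.8 101.2 151.4] yaw -1.601 tilt [ 0.001 -0.   ] F [-0.5  0.2 -4.8] grip 0.447
shift now-axes [ 0.8  0.7 30.4] rotz -0.002 | shift in goal-axes [ 0.8  0.7 30.4] dist 30.0
clock: 36.83
position: [624.9, 101.2, 147.7]
tool_rot: [-0.0, -0.696, 0.718, 0.0]
wrist_force: [1.0, -0.8, -5.0]
grip_width: 0.447
t 36.83 pos [624.9 101.2 147.7] yaw -1.601 tilt [ 0.001 -0.   ] F [ 1.  -0.8 -5. ] grip 0.447
shift now-axes [ 0.9  0.9 26.7] rotz -0.002 | shift in goal-axes [ 0.9  0.9 26.7] dist 27.0
```

```bash
python3 -m inch '[1,0.6,0.6,3,0,0,0, 1,0,0,3,0,0,0, 1,0,0,0,0,0,0]'; python3 to.py 624 100.4 121 -1.599; python3 -m inch '[1,0,0,3,0,0,0, 1,0,0,3,0,0,0,1,0,0,0,0,0,0]'; python3 to.py 624 100.4 121 -1.599
```

```text
clock: 37.2
position: [624.2, 100.6, 141.6]
tool_rot: [-0.0, -0.696, 0.718, 0.0]
wrist_force: [-0.2, 0.5, -5.4]
grip_width: 0.447
t 37.2 pos [624.2 100.6 141.6] yaw -1.601 tilt [ 0.001 -0.   ] F [-0.2  0.5 -5.4] grip 0.447
shift now-axes [ 0.2  0.2 20.6] rotz -0.002 | shift in goal-axes [ 0.2  0.2 20.6] dist 21.0
clock: 37.58
position: [624.2, 100.6, 135.6]
tool_rot: [-0.0, -0.696, 0.718, 0.0]
wrist_force: [0.3, -0.6, -5.0]
grip_width: 0.452
t 37.58 pos [624.2 100.6 135.6] yaw -1.601 tilt [ 0.001 -0.   ] F [ 0.3 -0.6 -5. ] grip 0.452
shift now-axes [ 0.2  0.2 14.6] rotz -0.002 | shift in goal-axes [ 0.2  0.2 14.6] dist 15.0
```

```bash
python3 -m inch '[1,0,0,3,0,0,0, 1,0,0,3,0,0,0, 1,0,0,3,0,0,0, 1,0,0,3,0,0,0, 1,0,0,0,0,0,0]'; python3 to.py 624 100.4 121 -1.599; python3 -m inch '[1,0,0,1.5,0,0,0, 1,0,0,1.5,0,0,0,1,0,0,0,0,0,0]'; python3 to.py 624 100.4 121 -1.599
```

```text
clock: 38.2
position: [624.3, 100.6, 123.6]
tool_rot: [-0.0, -0.696, 0.718, 0.0]
wrist_force: [-0.2, 1.1, -4.9]
grip_width: 0.449
t 38.2 pos [624.3 100.6 123.6] yaw -1.601 tilt [ 0.001 -0.   ] F [-0.2  1.1 -4.9] grip 0.449
shift now-axes [0.2 0.3 2.6] rotz -0.002 | shift in goal-axes [0.2 0.3 2.6] dist 3.0
clock: 38.58
position: [624.4, 100.6, 121.0]
tool_rot: [-0.0, -0.696, 0.718, 0.0]
wrist_force: [0.8, 0.8, -4.1]
grip_width: 0.445
t 38.58 pos [624.4 100.6 121. ] yaw -1.601 tilt [ 0. -0.] F [ 0.8  0.8 -4.1] grip 0.445
shift now-axes [ 0.2  0.4 -0. ] rotz -0.002 | shift in goal-axes [ 0.2  0.4 -0. ] dist 0.0
```

```bash
python3 -m inch '[1,0,0,1.5,0,0,0,1,0,0,1,0,0,0,1,0,0,0,0,0,0]'; python3 to.py 624 100.4 121 -1.599
```

```text
clock: 38.95
position: [625.0, 100.7, 120.8]
tool_rot: [0.0, -0.696, 0.718, -0.0]
wrist_force: [-5.0, -1.6, 5.1]
grip_width: 0.45
t 38.95 pos [625.  100.7 120.8] yaw -1.601 tilt [-0.001  0.   ] F [-5.  -1.6  5.1] grip 0.45
shift now-axes [ 0.4  1.  -0.2] rotz -0.002 | shift in goal-axes [ 0.4  1.  -0.2] dist 1.0
```

```bash
python3 -m inch '[-1,0,0,0,0,0,0, -1,0,0,0,0,0,0, -1,0,0,0,0,0,0, -1,0,0,-20,0,0,0, -1,0,0,-40,0,0,0, -1,0,0,-45,0,0,0,-1,0,-30,-10,0,0,0,-1,0,-30,0,0,0,0,-1,0,0,0,0,0,0]'; python3 to.py 695 98.7 168 -1.601; python3 -c "
from h import *
snap('wrist','w20.png')"
```

```text
clock: 40.08
position: [686.0, 98.7, 235.1]
tool_rot: [0.001, -0.696, 0.718, -0.001]
wrist_force: [-0.6, 0.8, -1.0]
grip_width: 0.999
t 40.08 pos [686.   98.7 235.1] yaw -1.601 tilt [-0.002  0.   ] F [-0.6  0.8 -1. ] grip 0.999
shift now-axes [-0.3 -8.9 67.1] rotz -0.0 | shift in goal-axes [-0.3 -9.  67.1] dist 68.0
```

View pics/w20.png

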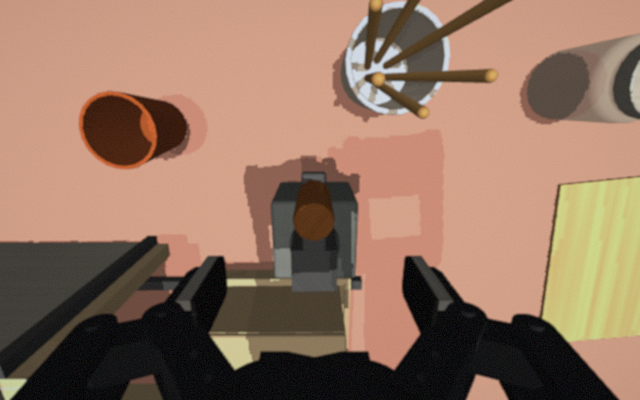

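```bash
python3 - <<'E'
from h import *
W=cam('wrist')
print('handle',back(W,313.5,221,207)); 
for p in [(423,113),(490,75),(375,5)]: print(back(W,*p,190).round(0),back(W,*p,150).round(0))
E
```

```text
handle [694.91068662  99.24795131 207.        ]
[755.  32. 190.] [753.  18. 150.]
[775.  -5. 190.] [778. -26. 150.]
[812.  62. 190.] [823.  55. 150.]
```

```bash
python3 -m inch '[-1,0,-9,0,0,0,0, -1,0,0,25,0,0,0, -1,0,0,30,0,0,0, -1,0,0,14,0,0,0, -1,0,0,0,0,0,0, 1,0,0,0,0,0,0, 1,0,0,0,0,0,0, 1,0,0,0,0,0,0, 1,0,0,0,0,0,0]' 60; python3 to.py 695 98.7 166 -1.601; python3 -c "
from h import *
snap('wrist','w21.png'); print(sense()['qpos'])"
```

```text
clock: 41.25
position: [694.0, 98.6, 165.7]
tool_rot: [0.001, -0.696, 0.718, -0.001]
wrist_force: [1.3, 0.6, 1.4]
grip_width: 0.288
t 41.25 pos [694.   98.6 165.7] yaw -1.601 tilt [-0.002  0.   ] F [1.3 0.6 1.4] grip 0.288
shift now-axes [-0.1 -1.  -0.3] rotz 0.0 | shift in goal-axes [-0.1 -1.  -0.3] dist 1.0
[6.45599453e-02 2.76724897e-01 1.58625622e+00 3.36567924e-05
 1.27693034e+00 1.66553267e+00]
```

View pics/w21.png

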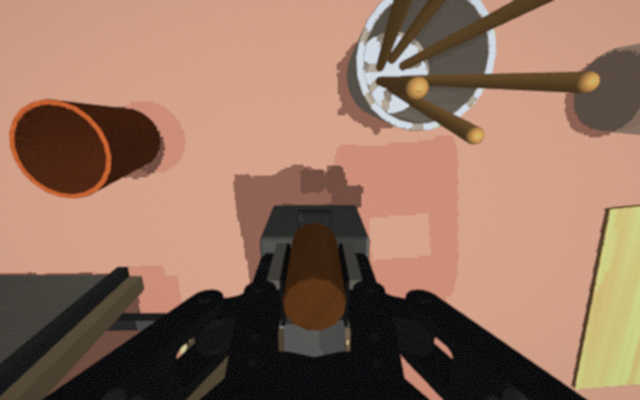

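```bash
python3 -m inch '[1,18.1,2.4,0,0,0,0, 1,16.9,7,0,0,0,0, 1,14.5,11.1,0,0,0,0]'; python3 to.py 625 100.6 166 -1.601; python3 -m inch '[1,11.1,14.5,0,0,0,0, 1,7,16.9,0,0,0,0, 1,2.4,18.1,0,0,0,0]'; python3 to.py 625 100.6 166 -1.601;  python3 -c "
from h import *
snap('scene','s22.png')"
```

```text
clock: 41.68
position: [671.4, 48.6, 165.4]
tool_rot: [0.001, -0.696, 0.718, -0.0]
wrist_force: [0.3, 4.0, 3.4]
grip_width: 0.287
t 41.67 pos [671.4  48.6 165.4] yaw -1.602 tilt [-0.001  0.001] F [0.3 4.  3.4] grip 0.287
shift now-axes [-50.6  48.   -0.6] rotz -0.001 | shift in goal-axes [-50.6  47.9  -0.6] dist 70.0
clock: 42.05
position: [621.1, 29.9, 165.3]
tool_rot: [0.001, -0.696, 0.718, -0.0]
wrist_force: [4.9, 5.5, 3.0]
grip_width: 0.288
t 42.05 pos [621.1  29.9 165.3] yaw -1.603 tilt [-0.003  0.001] F [4.9 5.5 3. ] grip 0.288
shift now-axes [-70.8  -1.7  -0.6] rotz -0.002 | shift in goal-axes [-70.8  -1.8  -0.7] dist 71.0
```

View pics/s22.png

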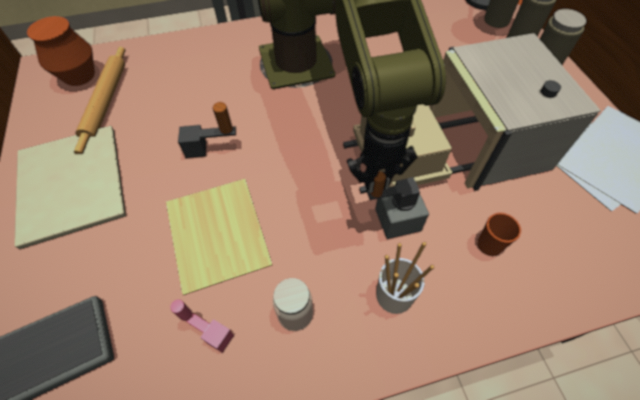

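```bash
python3 -m inch '[1,-2.4,18.1,0,0,0,0, 1,-7,16.9,0,0,0,0, 1,-11.1,14.5,0,0,0,0, 1,-14.5,11.1,0,0,0,0, 1,-16.9,7,0,0,0,0, 1,-18.1,2.4,0,0,0,0]'; python3 to.py 625 100.6 166 -1.601;  python3 -m inch '[1,-18.1,-2.4,0,0,0,0, 1,-16.9,-7,0,0,0,0, 1,-14.5,-11.1,0,0,0,0, 1,-11.1,-14.5,0,0,0,0, 1,-7,-16.9,0,0,0,0, 1,-2.4,-18.1,0,0,0,0]'; python3 to.py 625 100.6 166 -1.601;  python3 -c "
from h import *
snap('scene','s23.png')"
```

```text
clock: 42.85
position: [553.0, 102.6, 165.2]
tool_rot: [-0.001, -0.696, 0.718, -0.001]
wrist_force: [4.9, -3.9, 3.3]
grip_width: 0.293
t 42.85 pos [553.  102.6 165.2] yaw -1.601 tilt [-0.    -0.003] F [ 4.9 -3.9  3.3] grip 0.293
shift now-axes [ -0.1 -72.   -0.7] rotz 0.0 | shift in goal-axes [ -0.1 -72.   -0.8] dist 72.0
clock: 43.6
position: [624.4, 171.1, 165.1]
tool_rot: [-0.002, -0.697, 0.717, 0.001]
wrist_force: [-3.5, -2.9, 8.4]
grip_width: 0.291
t 43.6 pos [624.4 171.1 165.1] yaw -1.6 tilt [ 0.004 -0.002] F [-3.5 -2.9  8.4] grip 0.291
shift now-axes [70.5 -2.7 -0.7] rotz 0.001 | shift in goal-axes [70.5 -2.8 -0.9] dist 71.0
```

View pics/s23.png

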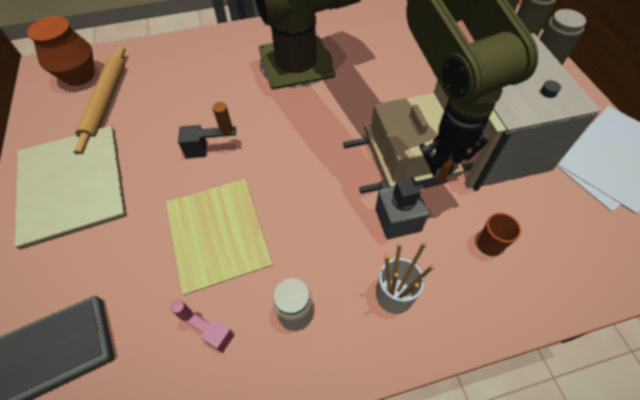

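```bash
python3 -m inch '[1,2.4,-18.1,0,0,0,0, 1,7,-16.9,0,0,0,0, 1,11.1,-14.5,0,0,0,0, 1,14.5,-11.1,0,0,0,0, 1,16.9,-7,0,0,0,0, 1,18.1,-2.4,0,0,0,0, 1,18.1,2.4,0,0,0,0, 1,16.9,7,0,0,0,0, 1,14.5,11.1,0,0,0,0, 1,11.1,14.5,0,0,0,0, 1,7,16.9,0,0,0,0, 1,2.4,18.1,0,0,0,0]'; python3 to.py 625 100.6 166 -1.601;  python3 -m inch '[1,-2.4,18.1,0,0,0,0, 1,-7,16.9,0,0,0,0, 1,-11.1,14.5,0,0,0,0, 1,-14.5,11.1,0,0,0,0, 1,-16.9,7,0,0,0,0, 1,-18.1,2.4,0,0,0,0,1,-18.1,-2.4,0,0,0,0, 1,-16.9,-7,0,0,0,0, 1,-14.5,-11.1,0,0,0,0, 1,-11.1,-14.5,0,0,0,0, 1,-7,-16.9,0,0,0,0, 1,-2.4,-18.1,0,0,0,0]'; python3 to.py 625 100.6 166 -1.601
```

```text
clock: 45.15
position: [621.5, 30.2, 165.5]
tool_rot: [0.0, -0.696, 0.718, -0.001]
wrist_force: [3.2, -0.8, 5.8]
grip_width: 0.289
t 45.15 pos [621.5  30.2 165.5] yaw -1.601 tilt [-0.002 -0.001] F [ 3.2 -0.8  5.8] grip 0.289
shift now-axes [-70.4  -1.4  -0.6] rotz -0.0 | shift in goal-axes [-70.4  -1.4  -0.5] dist 70.0
clock: 46.65
position: [624.4, 171.1, 165.1]
tool_rot: [-0.002, -0.697, 0.717, 0.001]
wrist_force: [-4.2, -2.4, 9.1]
grip_width: 0.285
t 46.65 pos [624.4 171.1 165.1] yaw -1.6 tilt [ 0.004 -0.002] F [-4.2 -2.4  9.1] grip 0.285
shift now-axes [70.5 -2.7 -0.7] rotz 0.001 | shift in goal-axes [70.4 -2.8 -0.9] dist 71.0
```

```bash
python3 -m inch '[1,2.4,-18.1,0,0,0,0, 1,7,-16.9,0,0,0,0, 1,11.1,-14.5,0,0,0,0, 1,14.5,-11.1,0,0,0,0, 1,16.9,-7,0,0,0,0, 1,18.1,-2.4,0,0,0,0, 1,18.1,2.4,0,0,0,0, 1,16.9,7,0,0,0,0, 1,14.5,11.1,0,0,0,0, 1,11.1,14.5,0,0,0,0, 1,7,16.9,0,0,0,0, 1,2.4,18.1,0,0,0,0]'; python3 to.py 625 100.6 166 -1.601;  python3 -m inch '[1,-2.4,18.1,0,0,0,0, 1,-7,16.9,0,0,0,0, 1,-11.1,14.5,0,0,0,0, 1,-14.5,11.1,0,0,0,0, 1,-16.9,7,0,0,0,0, 1,-18.1,2.4,0,0,0,0,1,-18.1,-2.4,0,0,0,0, 1,-16.9,-7,0,0,0,0, 1,-14.5,-11.1,0,0,0,0, 1,-11.1,-14.5,0,0,0,0, 1,-7,-16.9,0,0,0,0, 1,-2.4,-18.1,0,0,0,0]'; python3 to.py 625 100.6 166 -1.601;  python3 -c "
from h import *
snap('scene','s24.png')"
```

```text
clock: 48.15
position: [621.5, 30.2, 165.5]
tool_rot: [0.0, -0.696, 0.718, -0.001]
wrist_force: [2.5, 0.1, 5.0]
grip_width: 0.284
t 48.15 pos [621.5  30.2 165.5] yaw -1.601 tilt [-0.002 -0.001] F [2.5 0.1 5. ] grip 0.284
shift now-axes [-70.4  -1.4  -0.6] rotz -0.0 | shift in goal-axes [-70.4  -1.4  -0.5] dist 70.0
clock: 49.65
position: [624.4, 171.1, 165.1]
tool_rot: [-0.002, -0.697, 0.717, 0.001]
wrist_force: [-3.8, -1.6, 9.2]
grip_width: 0.287
t 49.65 pos [624.4 171.1 165.1] yaw -1.6 tilt [ 0.004 -0.002] F [-3.8 -1.6  9.2] grip 0.287
shift now-axes [70.5 -2.7 -0.7] rotz 0.001 | shift in goal-axes [70.5 -2.8 -0.9] dist 71.0
```

View pics/s24.png

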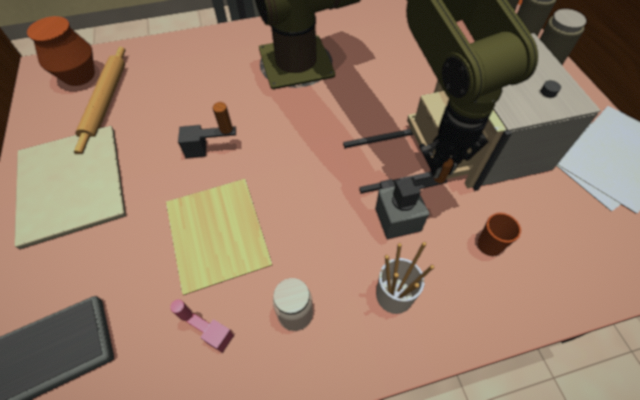

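```bash
python3 -m inch '[1,2.4,-18.1,0,0,0,0, 1,7,-16.9,0,0,0,0, 1,11.1,-14.5,0,0,0,0, 1,14.5,-11.1,0,0,0,0, 1,16.9,-7,0,0,0,0, 1,18.1,-2.4,0,0,0,0, 1,18.1,2.4,0,0,0,0, 1,16.9,7,0,0,0,0, 1,14.5,11.1,0,0,0,0, 1,11.1,14.5,0,0,0,0, 1,7,16.9,0,0,0,0, 1,2.4,18.1,0,0,0,0]'; python3 to.py 625 100.6 166 -1.601;  python3 -m inch '[1,-2.4,18.1,0,0,0,0, 1,-7,16.9,0,0,0,0, 1,-11.1,14.5,0,0,0,0, 1,-14.5,11.1,0,0,0,0, 1,-16.9,7,0,0,0,0, 1,-18.1,2.4,0,0,0,0,1,-18.1,-2.4,0,0,0,0, 1,-16.9,-7,0,0,0,0, 1,-14.5,-11.1,0,0,0,0, 1,-11.1,-14.5,0,0,0,0, 1,-7,-16.9,0,0,0,0, 1,-2.4,-18.1,0,0,0,0]'; python3 to.py 625 100.6 166 -1.601
```

```text
clock: 51.2
position: [621.5, 30.2, 165.5]
tool_rot: [0.0, -0.696, 0.718, -0.001]
wrist_force: [3.3, -0.4, 5.5]
grip_width: 0.291
t 51.2 pos [621.5  30.2 165.5] yaw -1.601 tilt [-0.002 -0.001] F [ 3.3 -0.4  5.5] grip 0.291
shift now-axes [-70.4  -1.4  -0.6] rotz -0.0 | shift in goal-axes [-70.4  -1.4  -0.5] dist 70.0
clock: 52.7
position: [624.4, 171.1, 165.1]
tool_rot: [-0.002, -0.697, 0.717, 0.001]
wrist_force: [-4.2, -3.0, 9.3]
grip_width: 0.288
t 52.7 pos [624.4 171.1 165.1] yaw -1.6 tilt [ 0.004 -0.002] F [-4.2 -3.   9.3] grip 0.288
shift now-axes [70.4 -2.7 -0.7] rotz 0.001 | shift in goal-axes [70.4 -2.8 -0.9] dist 71.0
```

Last quarter, slowing near the stop.

```bash
python3 -m inch '[1,2.4,-18.1,0,0,0,0, 1,7,-16.9,0,0,0,0, 1,11.1,-14.5,0,0,0,0, 1,14.5,-11.1,0,0,0,0, 1,8.5,-3.5,0,0,0,0, 1,8.4,-3.5,0,0,0,0]'; python3 to.py 625 100.6 166 -1.601; python3 -m inch '[1,9,-1.8,0,0,0,0, 1,9.1,-0.6,0,0,0,0, 1,0,0,0,0,0,0]'; python3 to.py 625 100.6 166 -1.601
```

```text
clock: 53.45
position: [691.6, 118.5, 165.4]
tool_rot: [0.001, -0.697, 0.717, 0.001]
wrist_force: [1.1, 5.0, 5.6]
grip_width: 0.291
t 53.45 pos [691.6 118.5 165.4] yaw -1.6 tilt [-0.     0.002] F [1.1 5.  5.6] grip 0.291
shift now-axes [19.9 66.1 -0.6] rotz 0.001 | shift in goal-axes [19.9 66.1 -0.6] dist 69.0
clock: 53.82
position: [693.8, 99.2, 165.5]
tool_rot: [0.001, -0.696, 0.718, -0.0]
wrist_force: [4.7, 0.4, 6.6]
grip_width: 0.291
t 53.83 pos [693.8  99.2 165.5] yaw -1.601 tilt [-0.001  0.001] F [4.7 0.4 6.6] grip 0.291
shift now-axes [ 0.7 68.8 -0.6] rotz 0.0 | shift in goal-axes [ 0.7 68.8 -0.5] dist 69.0
```

```bash
python3 -m inch '[1,4,0,0,0,0,0, 1,0,0,0,0,0,0]'; python3 to.py 625 100.6 166 -1.601;python3 -m inch '[1,3,0.6,0,0,0,0, 1,0,0,0,0,0,0]'; python3 to.py 625 100.6 166 -1.601;python3 -m inch '[1,2,0.5,0,0,0,0, 1,0,0,0,0,0,0]'; python3 to.py 625 100.6 166 -1.601
```

```text
clock: 54.08
position: [693.7, 95.7, 165.5]
tool_rot: [0.001, -0.696, 0.718, -0.0]
wrist_force: [4.2, 1.4, 7.5]
grip_width: 0.289
t 54.08 pos [693.7  95.7 165.5] yaw -1.601 tilt [-0.002  0.001] F [4.2 1.4 7.5] grip 0.289
shift now-axes [-2.8 68.8 -0.6] rotz 0.0 | shift in goal-axes [-2.8 68.8 -0.5] dist 69.0
clock: 54.32
position: [693.3, 92.9, 165.6]
tool_rot: [0.001, -0.697, 0.718, -0.0]
wrist_force: [3.2, 1.7, 5.3]
grip_width: 0.289
t 54.33 pos [693.3  92.9 165.6] yaw -1.601 tilt [-0.002  0.001] F [3.2 1.7 5.3] grip 0.289
shift now-axes [-5.7 68.5 -0.5] rotz 0.0 | shift in goal-axes [-5.7 68.5 -0.4] dist 69.0
clock: 54.58
position: [693.0, 90.8, 165.7]
tool_rot: [0.001, -0.697, 0.718, -0.001]
wrist_force: [5.4, 2.0, 5.4]
grip_width: 0.289
t 54.58 pos [693.   90.8 165.7] yaw -1.601 tilt [-0.003  0.001] F [5.4 2.  5.4] grip 0.289
shift now-axes [-7.8 68.2 -0.5] rotz 0.0 | shift in goal-axes [-7.7 68.2 -0.3] dist 69.0
```

```bash
for i in 1; do python3 -m inch '[1,2,0.4,0,0,0,0, 1,0,0,0,0,0,0]'; done | grep -E "pos|force"; python3 -m inch '[1,1.5,0.4,0,0,0,0, 1,0,0,0,0,0,0]' | grep -E "pos|force"; python3 -m inch '[1,1.5,0.4,0,0,0,0, 1,0,0,0,0,0,0]' | grep -E "pos|force"
```

```text
position: [692.6, 88.8, 165.8]
wrist_force: [6.0, 1.0, 6.0]
position: [692.3, 87.3, 165.8]
wrist_force: [6.9, 2.3, 5.7]
position: [692.1, 86.7, 165.9]
wrist_force: [6.9, 3.4, 5.4]
```

```bash
python3 -m inch '[1,1.5,0.4,0,0,0,0, 1,0,0,0,0,0,0]' | grep -E "pos|force"; python3 -m inch '[1,1.5,0.4,0,0,0,0, 1,0,0,0,0,0,0]' | grep -E "pos|force"; python3 -c "
from h import *
snap('scene','s25.png');crop('s25.png',330,50,170,150,4,'s25c.png');snap('wrist','w25.png')"
```

```text
position: [691.9, 86.1, 166.0]
wrist_force: [7.6, 6.0, 4.9]
position: [691.7, 85.5, 166.1]
wrist_force: [9.3, 8.3, 2.9]
```

View pics/s25c.png

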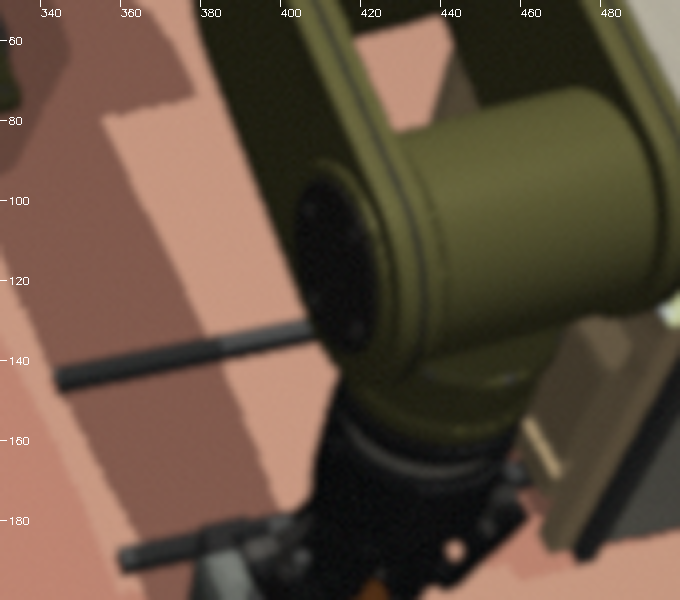

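View pics/w25.png

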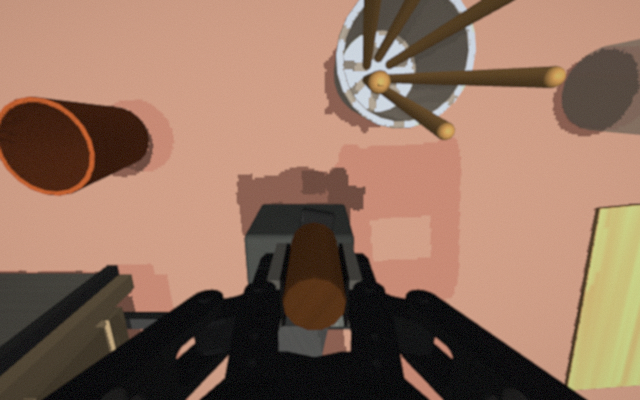

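```bash
python3 -m inch '[1,2,0.4,0,0,0,0, 1,2,0.4,0,0,0,0, 1,0,0,0,0,0,0,1,0,0,0,0,0,0]' | grep -E "pos|force"; python3 -m inch '[-1,0,0,0,0,0,0, -1,0,0,0,0,0,0, -1,0,0,0,0,0,0, -1,0,0,-20,0,0,0, -1,0,0,-35,0,0,0, -1,0,0,-45,0,0,0, -1,40,0,0,0,0,0, -1,50,0,0,0,0,0, -1,50,0,0,0,0,0, -1,50,0,0,0,0,0, -1,40,0,0,0,0,0,-1,0,0,0,0,0,0]'; python3 -c "
from h import *
snap('scene','s26.png');snap('top','t26.png');snap('wrist','w26.png')"
```

```text
position: [691.2, 83.8, 166.2]
wrist_force: [10.5, 14.2, 4.1]
clock: 57.92
position: [681.8, -155.5, 266.2]
tool_rot: [0.0, -0.695, 0.719, -0.001]
wrist_force: [-0.3, 0.1, 0.4]
grip_width: 1.001
```

View pics/s26.png

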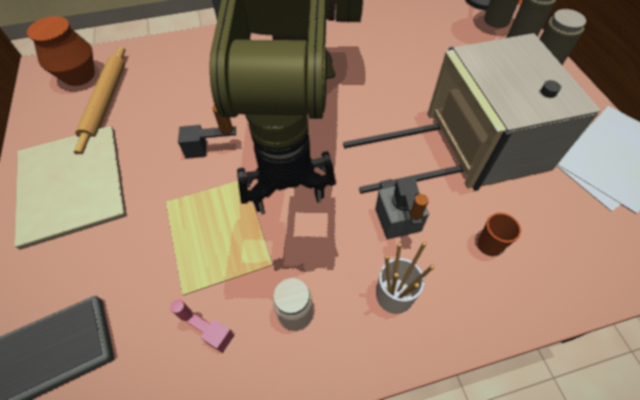

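View pics/t26.png

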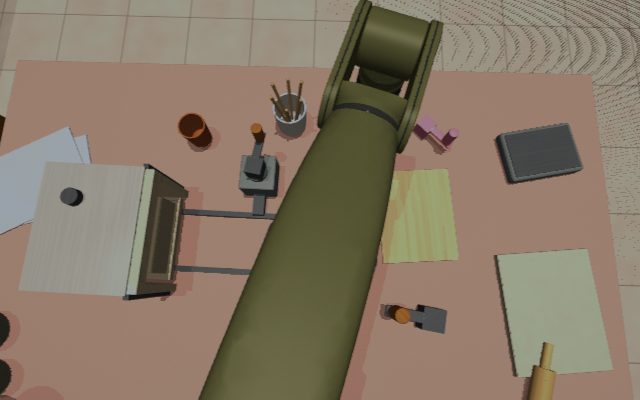

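```bash
python3 -c "
from fit import *
crop('t26.png',120,110,170,190,4,'t26c.png');crop('s26.png',360,70,160,170,4,'s26c.png')
K=[450,154,-.028];c,s=np.cos(K[2]),np.sin(K[2])
f=lambda x,y,z:(K[0]+c*x-s*y,K[1]+s*x+c*y,z)
for n,C in(('top',T),('scene',S)):print(n,proj(C,[f(105,153,45),f(-105,153,45),f(90,166,127)]).round(1).tolist())"
```

```text
top [[180.7, 197.7], [169.7, 279.6], [161.8, 196.4]]
scene [[468.5, 168.6], [435.1, 108.8], [481.4, 141.3]]
```

View pics/t26c.png

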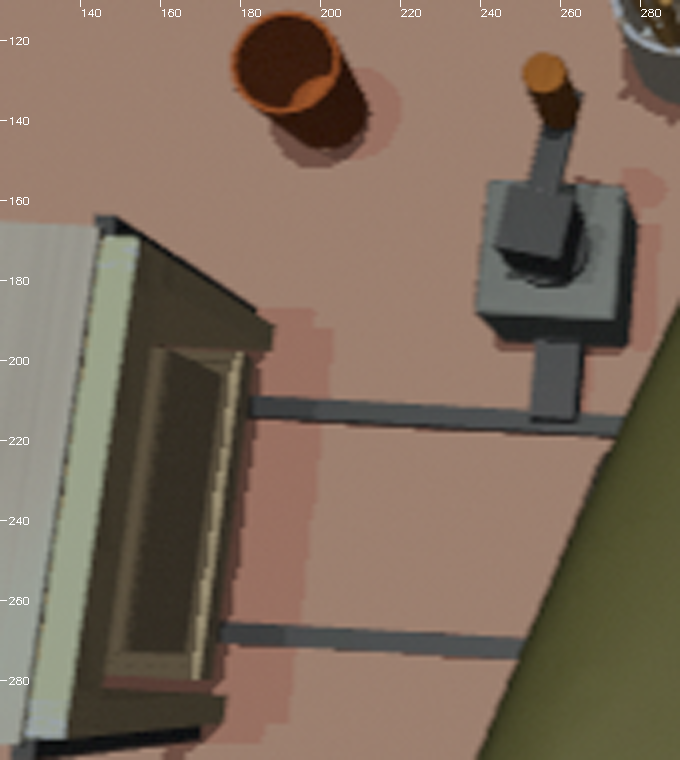

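View pics/s26c.png

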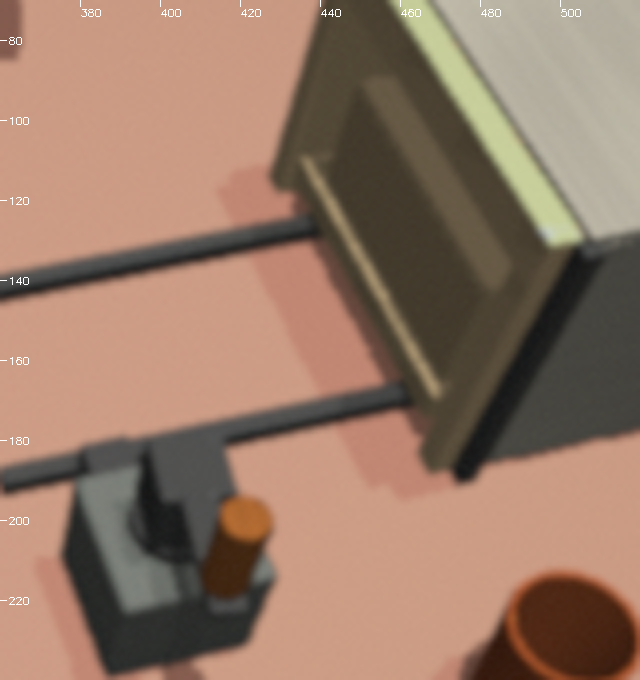

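```bash
python3 - <<'E'
from fit import *
def tri(a,b):
    P=[c[0]@c[1][:3] for c in(T,S)]; X=cv2.triangulatePoints(P[0],P[1],np.array(a,float).reshape(2,1),np.array(b,float).reshape(2,1)); return (X[:3]/X[3]).ravel().round(1)
print(tri((253.7,128),(418.5,199.8)))
W=cam('wrist')
X=(624.8,100.6); a=np.radians(-1.6-11)
print([proj(C,[(X[0]+70*np.cos(a),X[1]+70*np.sin(a),207)]).round(1) for C in (T,S)])
E
```

```text
[692.1  87.8 201.7]
[array([[257. , 127.5]]), array([[420.8, 198.5]])]
```

View pics/w26.png

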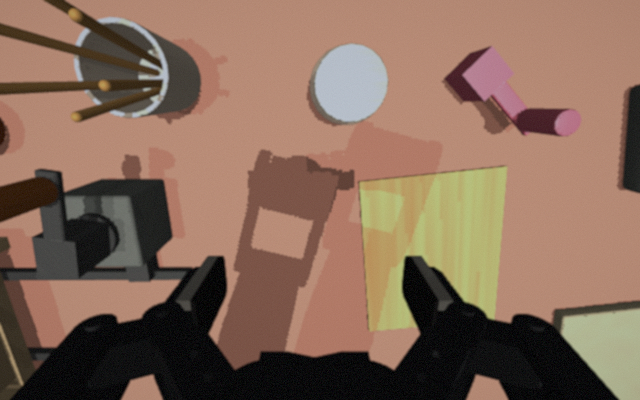

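```bash
python3 -c "
from h import *
print(sense()['clock'],close_job())"
```

```text
the job is handed in; nothing more can be done
58.075 None
```

The kiln is loaded and the car is wound all the way in. I handed the job in at 58 s of the 210 s allowed.

- **Cover and tiles:** I set the cover on the bench. Two tiles were present, and both now stand upright side by side on the tray. The cover went back over them at the height expected for the tray floor, and in the picture its corners matched its starting position. I did not look at the tiles again once they were covered.
- **Crank:** I took the smaller dark crank and pushed it down until it rested on the collar. I then turned it four full turns clockwise by the handle, plus about 11° to take up the play. At that point it met the stop: about 14 N at the handle with almost no further movement.
- **Last checks:** In both fixed cameras the tray's front edge is within about 1 px (roughly 2.5 mm) of where it should be with the car fully in. The crank is still on the shaft. Its handle top measured 202 mm high against 207 mm expected; the crank has not risen, and I take the 5 mm as measuring error. The jar, beaker and pot of tools look where they were, and the gripper is open and clear of everything. The cover can't be inspected clearly inside the chamber, so I did not check its seating again after winding.

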